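# Wedge the finish tin in its cradle and open the push-and-turn cap

### The arm

A 6-joint arm with a two-finger parallel gripper is mounted at the origin on the work surface. World frame = base frame: x ahead of the robot, y to its left, z up, the work surface at z = 0. Lengths are in m, angles in rad, forces in N, time in s.
With the tool pointing down it reaches from about 0.275 to 0.75 m from the base axis. Payload 10.2 kg.
Tool frame: the origin (TCP) lies on the centre line of the jaws, within the pads' length; the fingertips stand 8 mm ahead of it and the grasp point (between the pads) lies 11 mm behind it; z points along the fingers, y is the line along which they close (so a half turn about z gives the same grasp; the last joint's range is limited). The gripper opens to 85 mm and grips with 20 to 120 N. Pads are 22 mm wide; open, the fingers measure 114 mm over their backs; the gripper's body (76 mm by 85 mm) begins 54 mm behind the grasp point. The pads swing forward as they close: fully open they stand 13 mm farther back than shut.
Start: joints at [1.096, 0.313, 1.498, -0, 1.331, -0.223], TCP at [0.131, 0.508, 0.207] pointing down, gripper open.
Joint ranges: [-2.94, 2.94], [-0.97, 2.17], [0.19, 2.56], [-1.23, 4.37], [0.02, 3.11], [-2.88, 2.88]. Speed limits (rad/s): [2.39, 2.39, 3.01, 3.14, 3.14, 3.14].

### API

Orientations are given as [roll, pitch, yaw] about the fixed x, y, z axes, in that order (R = Rz(yaw) Ry(pitch) Rx(roll)).
In Python, from rig import robot gives the robot as it stands.
- The arm moves only by the tool drive_tool, never from a script. Its argument "steps" is a list of rows, each a list of 7 numbers: the gripper's target within -1 to 1 (fully open at 1, half-way at 0, shut at -1), then the shift along the tool's x, y, z in mm, then the turn, a rotation vector about the tool's x, y, z in degrees. A call has 1 to 5 rows; each row is the pose to reach, as a shift and turn from the pose commanded when the call began, along the tool's axes at that moment; what a row does not reach only later rows make up. A row lasts 1/12 s, in which the tool goes at most 41.7 mm and 7.16 degrees, less where a joint would pass 70% of its speed; a pose out of reach is approached as far as the arm can. A call with a gripper value outside its range is refused whole. The fingers move at their own pace and stop on an object; "force" is the grip in N (left out, the last holds). Time passes only in rows, so rows that repeat a pose let the fingers close. It gives the time, the measured TCP pose, the force, the opening and the grip force at its end, in the units of the state.
- robot.sense(): the state, without advancing time (a new reading comes with each control period).
- robot.grab_frame(name): name is "scene" or "side" or "wrist"; returns a dict with "frame" (400x640x3 uint8, blue, green, red), "fovy" (degrees; the focal length in pixels is half the picture's height over the tangent of half this angle, whatever the lens; pixels are square), "cx", "cy" (the principal point, pixels), "k1" (the pictures are not rectified: a ray, as slopes to the right and down, at radius r is drawn at 1 + k1 r^2 times it, then the intrinsics apply), "rvec" (rotation vector, rad) and "tvec" (3), from world to camera coordinates, as OpenCV has them. Camera axes: x right, y down, z forward; pixel columns grow to the right and rows downward; lengths in m; the calibration is good to about 2 mm. A picture is of the moment at which its call begins. There is no depth.
- robot.close_job(): hands the job in; it is judged then, once.
The state is a dict: "t": time; "joints": joint angles; "joint_vel": joint speeds; "joint_efforts": joint torques, N m; "tool_pos": TCP position; "orientation": TCP orientation; "force": force on the tool from outside, world axes, zero at the start; "ft_torque": the same for the moment, N m; "gripper_width": finger opening in m; "finger_force": force on a finger pad.
Only numpy, scipy, OpenCV 4.12 (cv2) and the standard library are available. Lean on these libraries where they do the work, as an engineer would, in place of code of your own. Each camera call takes 0.05 s, during which the arm holds its last target. There are 200 camera calls.

### The job

Lay the standing wedge down on its narrow edge, put it thin end first into the gap between the blue tin and the red cheek, and drive it home, flush with the end of the cheek, so that the tin is tight against the fence. Only then open the child-resistant cap: push it down hard, turn it a quarter turn anticlockwise while it is down, and lift it off. Set the cap down right way up in the aluminium tray, and leave the wedge home, the tin in place and everything else on the bench where it is.

Things in the scene. Friction and masses are not known exactly. Their poses are not given: they have to be found in the camera images.
- cradle: Fixed dark wood jig, walls 45 mm high, no floor. Origin on the bench where the tin's middle stands when held against the fence; in its frame (mm): fence on the -x side, inner face x=-31; end stop on the -y side, inner face y=-52; 30 mm high lip y=52 to 68, only x=-49 to 1. The +x side is the red cheek (see wedge_seat). The wedge enters at the +y end.
- wedge_seat (a point): Point (47, 98.7, 20) mm in the cradle's frame, axes alike: where the centre of the wedge's butt face lies when home, flush with the end of the cheek. The wedge travels along (-0.078, -0.997, 0). Red cheek, 20 mm thick: inner face from (62.9, 97.5) at its open end to (37, -65) mm in the cradle's frame, so the gap narrows at the wedge's 9 degrees.
- can_center (a point): Centre of the blue tin, 62 mm (x) by 100 mm (y), 120 mm high plus neck and cap, 0.4 to 0.85 kg, loose, 60 mm above the bench; axes as the cradle's. It starts up to 3 mm off the fence; pushing the wedge in shifts it against the fence.
- cap_center (a point): Centre of the red ribbed cap, 46 mm wide, 32 mm high, 50 g, white bar along its x on top. Locked: 90 mm above can_center, on the tin's axis, x as the tin's. Sprung: 5 mm down (15 N) clears the catch, full travel 8.5 mm (20 N). Held 6 to 8 mm down it turns anticlockwise (from above); at 70 to 110 degrees it is free, springs up 5 mm when eased and lifts off. Else it turns under 12 deg.
- wedge_center (a point): Middle of the yellow-painted wood wedge, 140 mm long, 40 mm wide, thickness tapering evenly from 32 mm at the butt to 10 mm at the thin end, 80 g. z: along its length toward the thin end; x: across the thickness; y: across the width. It starts standing on its butt. To go in it lies with z level and y vertical (40 mm high, on the bench).
- wedge_butt (a point): Centre of the thick end face (32 x 40 mm) of the wedge; axes as wedge_center.
- tray: Fixed shallow aluminium tray, 130 mm along its x, 120 mm along its y, rim 14 mm above the bench, walls and floor 4 to 5 mm thick. Origin under its centre, on the bench.
- glue: Bystander: yellow glue bottle, 56 mm wide, 170 mm high, loose, not to be moved; origin on its underside.
- jar: Bystander: amber jar, 68 mm wide, 90 mm high, loose, not to be moved; origin on its underside.
- varnish: Bystander: grey varnish tin, 90 mm wide, 100 mm high, loose, not to be moved; origin on its underside.
- mug: Bystander: blue mug, 76 mm wide, 90 mm high, loose, not to be moved; origin on its underside.
- driver: Bystander: screwdriver with orange handle, lying, loose, not to be moved; origin on its underside.
- sander: Bystander: cork sanding block, 110 x 65 x 30 mm, loose, not to be moved; origin on its underside.
Mind the look-alikes: they are no part of the job. What is shaped like the part that bears can_center but pink is not meant. Several things have the shape of the cradle; the one meant has the colours described above.

How it is judged:
By the outcome, as a careful person would: the job done as asked, in the order asked, and still so for the second after the job is handed in, with the robot touching nothing.
It also fails if it takes over 72 s, if anything falls off the work surface, if the arm or the gripper's body presses on something with over 40 N, if the wrist force passes 120 N, or if a joint passes its speed limit or range.

## Working session

There is one attempt and no reset: what is moved stays moved. The work goes in short steps, Python scripts to look and compute and a tool call to move; the robot and the scene stay as the last step left them, time stands still between calls to the robot, and variables do not carry over. Pictures are saved under pics/ and viewed, at most 10 in all, crops included, and the job is handed in when it is done.

Besides the shell and the picture viewer there is one more tool, called after "Call:" by a JSON object that holds its "fn" and its "kwargs". drive_tool: Moves the arm, as the interface text tells. Its arguments: {"type":"object","properties":{"steps":{"type":"array","items":{"type":"array","items":{"type":"number"}}},"force":{"type":"number"}},"required":["steps"]}

```bash
mkdir -p pics; cat > h.py <<'E'
import numpy as np, cv2, pickle
from scipy.spatial.transform import Rotation as R
from rig import robot
def grab(n,save=None):
    f=robot.grab_frame(n); f['name']=n
    if save: cv2.imwrite(f'pics/{save}.png',f['frame']); pickle.dump(f,open(f'pics/{save}.pkl','wb'))
    return f
def load(s): return pickle.load(open(f'pics/{s}.pkl','rb'))
def cam(f):
    h=f['frame'].shape[0]; F=h/2/np.tan(np.radians(f['fovy'])/2)
    K=np.array([[F,0,f['cx']],[0,F,f['cy']],[0,0,1]]); return K,np.array([f['k1'],0,0,0,0.]),cv2.Rodrigues(np.array(f['rvec'],float))[0],np.array(f['tvec'],float)
def ray(f,uv):
    K,d,Rm,t=cam(f); p=cv2.undistortPoints(np.array(uv,float).reshape(-1,1,2),K,d).reshape(-1,2)
    v=np.c_[p,np.ones(len(p))]@Rm; return -Rm.T@t, v/np.linalg.norm(v,axis=1)[:,None]
def onz(f,uv,z):
    o,v=ray(f,uv); return o+v*((z-o[2])/v[:,2])[:,None]
def tri(obs):
    A=np.zeros((3,3));b=np.zeros(3)
    for f,uv in obs:
        o,v=ray(f,[uv]);P=np.eye(3)-np.outer(v[0],v[0]);A+=P;b+=P@o
    return np.linalg.solve(A,b)
def proj(f,P):
    K,d,Rm,t=cam(f); return cv2.projectPoints(np.array(P,float).reshape(-1,1,3),Rm,t,K,d)[0].reshape(-1,2)
E
python3 - <<'E'
from h import *
a=[grab(n,n+'0') for n in('scene','side','wrist')]
for f in a: print(f['name'],f['fovy'],f['k1'],(-cam(f)[2].T@cam(f)[3]).round(3))
s=robot.sense();print({k:np.round(v,3) for k,v in s.items()})
E
```

```text
scene 50.45426934997607 -0.1034279142258389 [ 1.136 -0.331  0.979]
side 52.3197023157895 -0.04019908894245255 [ 0.125 -0.604  0.912]
wrist 63.571620473133294 -0.04824793955189515 [0.062 0.526 0.374]
{'t': np.float64(0.15), 'joints': array([ 1.096,  0.313,  1.498,  0.   ,  1.331, -0.223]), 'joint_vel': array([-0.   , -0.001, -0.002, -0.001,  0.001,  0.   ]), 'joint_efforts': array([ 2.0000e-03, -4.1237e+01, -2.5979e+01, -0.0000e+00,  3.0000e-03,
        0.0000e+00]), 'tool_pos': array([0.131, 0.508, 0.206]), 'orientation': array([-3.141, -0.   ,  2.89 ]), 'force': array([ 0.115, -0.66 ,  0.487]), 'ft_torque': array([ 0.051, -0.019,  0.018]), 'finger_force': np.float64(0.0), 'gripper_width': np.float64(0.085)}
```

View pics/scene0.png

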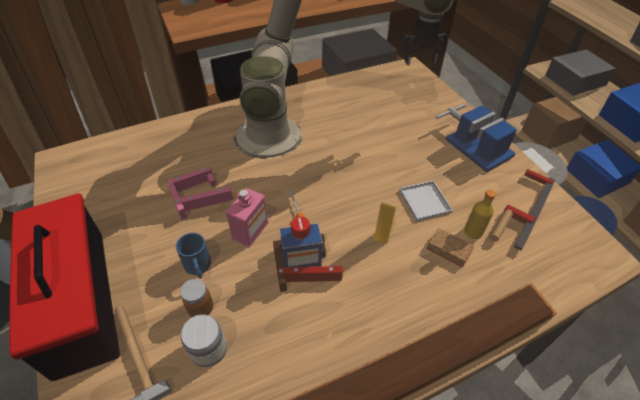

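View pics/side0.png

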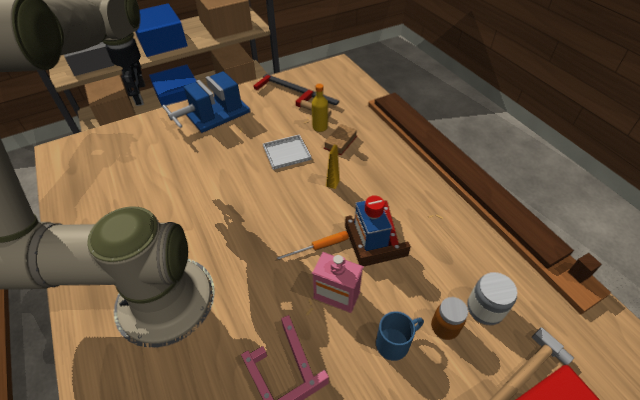

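The scene view (with side-view matches):
- Blue tin at scene (302,250), side (375,225), with a red cap. It stands in the dark cradle with the red cheek at scene (312,273). The look-alikes are the pink tin at scene (248,217), side (338,282), and the pink cradle at scene (195,190).
- Yellow wedge at scene (385,223), side (333,168). It could be confused with the glue bottle at scene (480,218).
- Tray at scene (425,200), side (287,152).

I choose the blue tin, the dark cradle and the plain yellow wedge. I'll check that in one close crop.

```bash
python3 - <<'E'
from h import *
a=load('scene0')['frame'][190:300,262:412]; b=load('side0')['frame'][135:275,310:420]
a=cv2.resize(a,None,fx=5,fy=5,interpolation=2)[:,:]; a=cv2.resize(load('scene0')['frame'][190:300,265:405],(420,330),interpolation=2);
b=cv2.resize(load('side0')['frame'][140:270,318:413],(380,520),interpolation=2)
c=np.zeros((520,800,3),np.uint8);c[:330,:420]=a;c[:,420:]=b
cv2.imwrite('pics/crop.png',c)
E
```

```text
(no output)
```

View pics/crop.png

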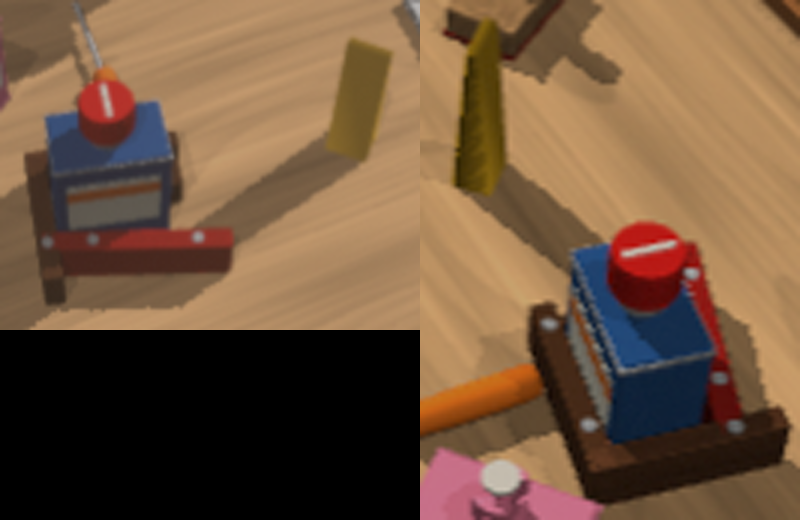

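The crop confirms it: the blue tin with the red cap and white bar sits in the dark cradle. The cheek is on the far (+x) side and the open end faces +y, towards the plain yellow wedge standing on its butt. Next I'll get rough positions by triangulation.

```bash
python3 - <<'E'
from h import *
A=load('scene0');B=load('side0')
c=lambda x,y:(265+x/3-.33,190+y/3-.33)
d=lambda x,y:(318+(x-420)/4-.37,140+y/4-.37)
P={}
P['captop']=tri([(A,c(106,101)),(B,d(649,249))])
P['wedgetop_mid']=tri([(A,c(371,44)),(B,d(488,23))])
for n,a,b in [('tin -x+y',(160,104),(572,250)),('tin -x-y',(48,118),(617,373)),('tin +x-y',(58,171),(713,353)),('cheek screw open',(198,237),(692,273)),('cheek screw mid',(93,239),(719,379)),('stop screw',(48,242),(736,427))]:
    P[n]=tri([(A,c(*a)),(B,d(*b))])
for f,r in((A,[(402,187),(440,183),(450,213),(413,219)]),(B,[(263,152),(299,137),(312,158),(273,168)])): print(onz(f,r,.014).round(3).tolist())
for k,v in P.items(): print(k,v.round(4))
# wedge mask
for f,roi in((A,(370,200,405,250)),(B,(320,135,350,195))):
    h=cv2.cvtColor(f['frame'],cv2.COLOR_BGR2HSV);m=((h[...,0]>22)&(h[...,0]<34)&(h[...,1]>150)).astype(np.uint8)
    x0,y0,x1,y1=roi;k=np.zeros_like(m);k[y0:y1,x0:x1]=m[y0:y1,x0:x1]
    cs=max(cv2.findContours(k,0,2)[0],key=cv2.contourArea);print(f['name'],cv2.contourArea(cs),cv2.approxPolyDP(cs,2,True).reshape(-1,2).tolist())
E
```

```text
[[0.422, 0.297, 0.014], [0.457, 0.419, 0.014], [0.572, 0.373, 0.014], [0.546, 0.257, 0.014]]
[[0.42, 0.365, 0.014], [0.557, 0.375, 0.014], [0.547, 0.261, 0.014], [0.419, 0.28, 0.014]]
captop [ 0.5372 -0.0964  0.166 ]
wedgetop_mid [0.5616 0.1419 0.152 ]
tin -x+y [ 0.5213 -0.0396  0.1154]
tin -x-y [ 0.4949 -0.1336  0.1125]
tin +x-y [ 0.5529 -0.1488  0.1155]
cheek screw open [ 0.6175 -0.0474  0.0459]
cheek screw mid [ 0.5822 -0.1303  0.0448]
stop screw [ 0.5697 -0.1669  0.0451]Traceback (most recent call last):
  File "<stdin>", line 16, in <module>
ValueError: max() iterable argument is empty
```

```bash
cat >> h.py <<'E'
def go(pos,rpy=None,Rt=None,s=None):
    s=s or robot.sense(); R0=R.from_euler('xyz',s['orientation'])
    Rt=Rt if Rt is not None else R.from_euler('xyz',rpy if rpy is not None else s['orientation'])
    d=R0.inv().apply(np.array(pos)-s['tool_pos'])*1000; w=np.degrees((R0.inv()*Rt).as_rotvec())
    print('shift',d.round(1),'rot',w.round(1),'rows',max(np.linalg.norm(d)/41.7,np.linalg.norm(w)/7.16).round(1))
E
python3 - <<'E'
from h import *
A=load('scene0');B=load('side0')
c=lambda x,y:(265+x/3-.33,190+y/3-.33)
d=lambda x,y:(318+(x-420)/4-.37,140+y/4-.37)
print(onz(A,[c(326,150),c(362,161)],0).round(3),onz(B,[d(457,187),d(490,193),d(506,166)],0).round(3))
go([.55,.02,.26]); go([.55,.02,.26],[3.1416,0,2.89])
E
```

```text
[[0.555 0.119 0.   ]
 [0.58  0.144 0.   ]] [[ 0.535  0.14   0.   ]
 [ 0.554  0.123  0.   ]
 [ 0.579  0.141 -0.   ]]
shift [-527.7 -368.4  -53.5] rot [0. 0. 0.] rows 15.5
shift [-527.7 -368.4  -53.5] rot [-0.1 -0.  -0. ] rows 15.5
```

Call:
{"fn": "drive_tool", "kwargs": {"steps": [[1,-130,-90,-12,0,0,0],[1,-130,-90,-12,0,0,0],[1,-130,-90,-12,0,0,0],[1,-130,-90,-12,0,0,0],[1,-130,-90,-12,0,0,0]]}}

```text
t: 0.57
tool_pos: [0.2373, 0.3858, 0.2191]
orientation: [-3.141, 0.001, 2.885]
force: [0.2, -0.9, -0.1]
gripper_width: 0.0853
finger_force: 0.0
```

Call:
{"fn": "drive_tool", "kwargs": {"steps": [[1,-170,-115,-16,0,0,0],[1,-170,-115,-16,0,0,0],[1,-170,-115,-16,0,0,0],[1,-170,-115,-16,0,0,0],[1,-170,-115,-16,0,0,0]]}}

```text
t: 0.98
tool_pos: [0.3711, 0.2337, 0.2349]
orientation: [3.141, 0.0, 2.89]
force: [0.6, 0.5, -0.6]
gripper_width: 0.0853
finger_force: 0.0
```

Call:
{"fn": "drive_tool", "kwargs": {"steps": [[1,-170,-115,-16,0,0,0],[1,-170,-115,-16,0,0,0],[1,-170,-115,-16,0,0,0],[1,-170,-115,-16,0,0,0],[1,-170,-115,-16,0,0,0]]}}

```text
t: 1.4
tool_pos: [0.5074, 0.0798, 0.2507]
orientation: [3.142, -0.0, 2.889]
force: [0.9, 1.4, 0.8]
gripper_width: 0.0853
finger_force: 0.0
```

Call:
{"fn": "drive_tool", "kwargs": {"steps": [[1,-50,-55,-10,0,0,0],[1,-50,-55,-10,0,0,0],[1,-50,-55,-10,0,0,0]]}}

```text
t: 1.65
tool_pos: [0.5431, 0.0113, 0.2603]
orientation: [-3.141, 0.0, 2.885]
force: [-0.5, 0.1, 0.0]
gripper_width: 0.0856
finger_force: 0.0
```

```bash
python3 - <<'E'
from h import *
w=grab('wrist','w1'); s=robot.sense(); print(s['tool_pos'].round(4) if hasattr(s['tool_pos'],'round') else s['tool_pos'],s['orientation'],s['joints'])
E
```

```text
[0.5419 0.0137 0.26  ] [-3.14143702e+00 -7.98381659e-04  2.88639682e+00] [-1.90923342e-01  3.19797047e-01  1.34982912e+00 -1.04536245e-04
  1.47277322e+00 -1.50651363e+00]
```

View pics/w1.png

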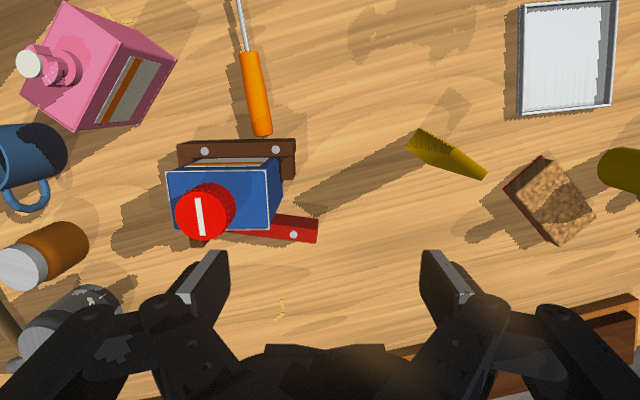

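```bash
python3 - <<'E'
from h import *
f=load('w1')['frame']
cv2.imwrite('pics/c1.png',cv2.resize(f[132:247,162:322],None,fx=5,fy=5,interpolation=cv2.INTER_CUBIC))
E
```

```text
(no output)
```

View pics/c1.png

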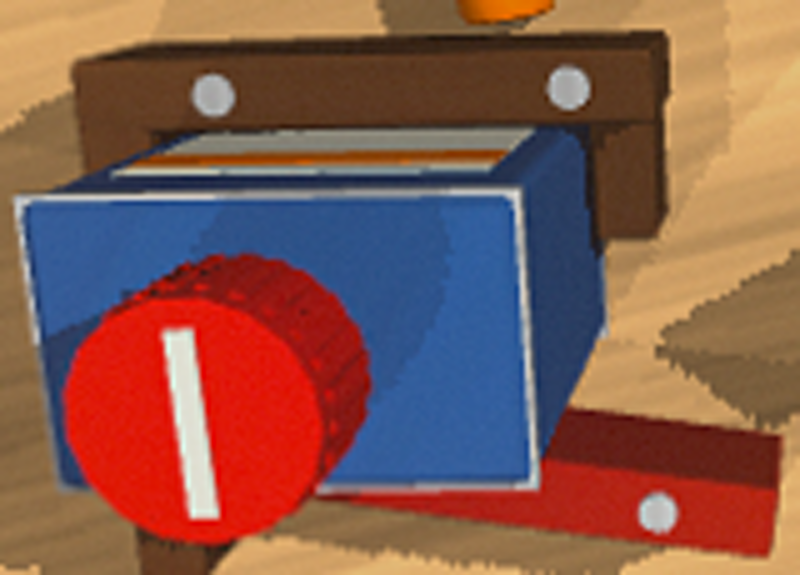

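```bash
python3 - <<'E'
from h import *
for n,(x0,y0,x1,y1) in dict(w1=(395,115,495,190),scene0=(365,195,405,250),side0=(320,135,345,195)).items():
    f=load(n)['frame'];h=cv2.cvtColor(f,cv2.COLOR_BGR2HSV)
    m=((h[...,0]>20)&(h[...,0]<34)&(h[...,1]>190)).astype(np.uint8);k=np.zeros_like(m);k[y0:y1,x0:x1]=m[y0:y1,x0:x1]
    k=cv2.morphologyEx(k,cv2.MORPH_OPEN,np.ones((2,2)))
    cs=cv2.findContours(k,0,2)[0]
    if not cs: print(n,h[(y0+y1)//2,(x0+x1)//2]);continue
    c=max(cs,key=cv2.contourArea);print(n,cv2.contourArea(c),cv2.approxPolyDP(c,1.5,True).reshape(-1,2).tolist())
E
```

```text
w1 1753.5 [[406, 147], [428, 164], [482, 180], [487, 174], [485, 170], [458, 149], [422, 129]]
scene0 [ 20 162 110]
side0 331.0 [[336, 146], [331, 153], [328, 187], [336, 188], [339, 182]]
```

The crop shows the tin's top corners at (17,198), (520,190), (537,487) and (62,488). The cap top is centred at (194,420), and the cheek's open-end top corners are at (782,490) and (770,557). The fence's open-end top corners are at (667,33) and (667,122), and its screws at (213,96) and (569,88).

```bash
cat >> h.py <<'E'
def rigid(src,dst):
    src=np.array(src,float);dst=np.array(dst,float);a=src-src.mean(0);b=dst-dst.mean(0)
    th=np.arctan2((a[:,0]*b[:,1]-a[:,1]*b[:,0]).sum(),(a*b).sum());c,s=np.cos(th),np.sin(th)
    M=np.array([[c,-s],[s,c]]);t=dst.mean(0)-M@src.mean(0);return th,M,t,(src@M.T+t-dst)
E
python3 - <<'E'
from h import *
W=load('w1');k=lambda *p:[(162+x/5-.4,132+y/5-.4) for x,y in p]
tin=onz(W,k((17,198),(520,190),(537,487),(62,488)),.12)[:,:2]
th,M,t,r=rigid([(-.031,-.05),(-.031,.05),(.031,.05),(.031,-.05)],tin);print('tin',np.degrees(th),t,(r*1000).round(1).tolist())
cr=onz(W,k((782,490),(770,557),(667,33),(667,122)),.045)[:,:2]
th,M,t,r=rigid([(.0629,.0975),(.0826,.0943),(-.049,.068),(-.031,.068)],cr);print('cradle',np.degrees(th),t,(r*1000).round(1).tolist())
sc=onz(W,k((213,96),(569,88)),.045)[:,:2];print('screws',sc,np.degrees(np.arctan2(*(sc[1]-sc[0])[[0,1]])))
print('screws in cradle',((sc-t)@M*1000).round(1),'tin in cradle',((tin.mean(0)-t)@M*1000).round(1))
cp=onz(W,k((194,420)),.166);print('cap',cp, ((cp[0,:2]-t)@M*1000).round(1))
b=onz(W,k((178,328),(204,520)),.166);print('bar',np.degrees(np.arctan2(*(b[1]-b[0])[[1,0]])))
print('wedge base/top px',onz(W,[(406,147),(422,129),(428,164),(458,149)],0).round(4).tolist(),onz(W,[(482,180),(487,174),(485,170)],.14).round(4).tolist())
B=load('side0');print(onz(B,[(336,146)],.14).round(4),onz(B,[(328,187),(336,188),(339,182)],0).round(4))
E
```

```text
tin -14.122078817484041 [ 0.53465155 -0.09638872] [[-0.6, -0.1], [-0.2, 0.4], [0.3, 0.5], [0.4, -0.9]]
cradle -16.144655443427553 [ 0.52996548 -0.09251618] [[-0.5, 0.4], [0.5, -0.4], [1.5, -0.4], [-1.4, 0.4]]
screws [[ 0.48665274 -0.12219368]
 [ 0.50680924 -0.03921324]] 13.653099847943805
screws in cradle [[-33.4 -40.6]
 [-37.1  44.8]] tin in cradle [ 5.6 -2.4]
cap [[ 0.53457777 -0.09717994  0.166     ]] [ 5.7 -3.2]
bar -13.484814296483345
wedge base/top px [[0.5516, 0.1208, 0.0], [0.5338, 0.1457, 0.0], [0.5815, 0.1454, 0.0], [0.5716, 0.188, 0.0]] [[0.5739, 0.1538, 0.14], [0.5694, 0.1591, 0.14], [0.5652, 0.1577, 0.14]]
[[0.5707 0.1509 0.14  ]] [[0.5368 0.1364 0.    ]
 [0.5561 0.1209 0.    ]
 [0.5767 0.1383 0.    ]]
```

```bash
cat >> h.py <<'E'
def wedge_R(el,az=39.): # tool looks down by el deg below horizontal, toward az; x downward-ish
    d=np.array([np.cos(np.radians(az)),np.sin(np.radians(az)),0]);u=np.array([0,0,1.]);c,s=np.cos(np.radians(el)),np.sin(np.radians(el))
    z=c*d-s*u;x=-(s*d+c*u);return R.from_matrix(np.c_[x,np.cross(z,x),z]),z
E
python3 - <<'E'
from h import *
W=load('w1');k=lambda *p:[(162+x/5-.4,132+y/5-.4) for x,y in p]
cr=onz(W,k((782,490),(770,557),(667,33),(667,122)),.045)[:,:2];sc=onz(W,k((213,96),(569,88)),.045)[:,:2]
for y in(-13.5,-14):
    c,s=np.cos(np.radians(y)),np.sin(np.radians(y));M=np.array([[c,-s],[s,c]])
    print(y,(cr-np.array([(.0629,.0975),(.0826,.0943),(-.049,.068),(-.031,.068)])@M.T).round(4).tolist(),'screw x',((sc@M)[:,0]+.040).round(4),'tin',(np.array([.5346,-.0964])@M).round(4), 't', )
Rt,z=wedge_R(30);G=np.array([.558,.1445,.085])
go([.475,.075,.2]); go(robot.sense()['tool_pos'],Rt=Rt); print(G-.1*z)
E
```

```text
-13.5 [[0.5341, -0.0969], [0.5327, -0.0969], [0.5321, -0.0907], [0.5348, -0.0923]] screw x [0.5417 0.542 ] tin [0.5423 0.0311] t
-14 [[0.5334, -0.0961], [0.5321, -0.096], [0.5314, -0.091], [0.5342, -0.0924]] screw x [0.5418 0.5412] tin [0.542  0.0358] t
shift [80.2 42.4 60.1] rot [0. 0. 0.] rows 2.6
shift [0. 0. 0.] rot [-28.  -55.4 -48.5] rows 11.0
[0.49069719 0.08999926 0.135     ]
```

Call:
{"fn": "drive_tool", "kwargs": {"steps": [[1,40,21,30,0,0,0],[1,80,42,60,0,0,0],[1,80,42,60,0,0,0]]}}

```text
t: 1.95
tool_pos: [0.4707, 0.0788, 0.1984]
orientation: [3.142, -0.004, 2.891]
force: [-0.1, 0.2, -0.6]
gripper_width: 0.0856
finger_force: 0.0
```

Call:
{"fn": "drive_tool", "kwargs": {"steps": [[1,0,0,0,-14,-27.7,-24.3],[1,0,0,0,-14,-27.7,-24.3],[1,0,0,0,-14,-27.7,-24.3],[1,0,0,0,-14,-27.7,-24.3],[1,0,0,0,-14,-27.7,-24.3]]}}

```text
t: 2.37
tool_pos: [0.473, 0.078, 0.2007]
orientation: [3.001, 0.454, -3.043]
force: [-0.2, -0.3, 0.2]
gripper_width: 0.0852
finger_force: 0.0
```

Call:
{"fn": "drive_tool", "kwargs": {"steps": [[1,0,0,0,-14,-27.7,-24.3],[1,0,0,0,-14,-27.7,-24.3],[1,0,0,0,-14,-27.7,-24.3],[1,0,0,0,-14,-27.7,-24.3],[1,0,0,0,-14,-27.7,-24.3]]}}

```text
t: 2.78
tool_pos: [0.4781, 0.1047, 0.234]
orientation: [2.995, 0.765, -2.793]
force: [0.5, 0.1, -0.3]
gripper_width: 0.0854
finger_force: 0.0
```

```bash
python3 - <<'E'
from h import *
s=robot.sense();print(s['tool_pos'].round(4),s['joints'].round(2),s['joint_vel'].round(2))
Rt,z=wedge_R(30);G=np.array([.558,.1445,.085])
go(G-.1*z,Rt=Rt);go(G+.011*z,Rt=Rt)
E
```

```text
[0.4781 0.1047 0.234 ] [-0.38 -0.12  2.13  0.88  0.83 -2.87] [ 0.49 -0.39 -0.33  0.05  0.18 -0.11]
shift [ 63.7 -29.1  72.6] rot [ -6.7 -15.1 -12.9] rows 2.9
shift [ 36.6 -13.2 179.1] rot [ -6.7 -15.1 -12.9] rows 4.4
```

Call:
{"fn": "drive_tool", "kwargs": {"steps": [[1,0,0,0,0,0,36],[1,0,0,0,0,0,36],[1,0,0,0,0,0,36],[1,0,0,0,0,0,36],[1,0,0,0,0,0,36]]}}

```text
t: 3.2
tool_pos: [0.4788, 0.1057, 0.236]
orientation: [2.544, 0.53, 2.767]
force: [-0.0, 0.1, -0.8]
gripper_width: 0.0854
finger_force: 0.0
```

Call:
{"fn": "drive_tool", "kwargs": {"steps": [[1,0,0,0,0,0,36],[1,0,0,0,0,0,36],[1,0,0,0,0,0,36],[1,0,0,0,0,0,36],[1,0,0,0,0,0,36]]}}

```text
t: 3.62
tool_pos: [0.4788, 0.1057, 0.2359]
orientation: [2.374, 0.126, 2.258]
force: [0.0, 0.4, 0.2]
gripper_width: 0.0853
finger_force: 0.0
```

Call:
{"fn": "drive_tool", "kwargs": {"steps": [[1,0,0,0,0,0,36],[1,0,0,0,0,0,36],[1,0,0,0,0,0,36],[1,0,0,0,0,0,36],[1,0,0,0,0,0,36]]}}

```text
t: 4.03
tool_pos: [0.4788, 0.1057, 0.2359]
orientation: [2.416, -0.306, 1.801]
force: [-0.3, 0.2, 0.5]
gripper_width: 0.0853
finger_force: 0.0
```

Call:
{"fn": "drive_tool", "kwargs": {"steps": [[1,0,0,0,0,0,36],[1,0,0,0,0,0,36],[1,0,0,0,0,0,36],[1,0,0,0,0,0,36],[1,0,0,0,0,0,36]]}}

```text
t: 4.45
tool_pos: [0.4788, 0.1057, 0.2359]
orientation: [2.701, -0.662, 1.212]
force: [-0.4, -0.2, -0.7]
gripper_width: 0.0855
finger_force: 0.0
```

```bash
cat >> h.py <<'E'
FL=R.from_euler('z',180,degrees=True)
def wR(el,az=39.):
    r,z=wedge_R(el,az);return r*FL,z
E
python3 - <<'E'
from h import *
s=robot.sense();print(s['tool_pos'].round(4),s['joints'].round(2),s['joint_vel'].round(2))
Rt,z=wR(25);G=np.array([.558,.1445,.09])
go(G-.1*z,Rt=Rt);go(s['tool_pos'],Rt=Rt)
grab('wrist','w2')
E
```

```text
[0.4788 0.1057 0.2359] [-0.38 -0.13  2.13  0.87  0.83 -0.37] [ 0.   -0.    0.    0.   -0.    1.49]
shift [-74.8 -18.   72.4] rot [ 0.5 21.4 24.3] rows 4.5
shift [0. 0. 0.] rot [ 0.5 21.4 24.3] rows 4.5
```

Call:
{"fn": "drive_tool", "kwargs": {"steps": [[1,-75,-18,72,0.5,21.4,24.3],[1,-75,-18,72,0.5,21.4,24.3],[1,-75,-18,72,0.5,21.4,24.3],[1,-75,-18,72,0.5,21.4,24.3],[1,-75,-18,72,0.5,21.4,24.3]]}}

```text
t: 4.92
tool_pos: [0.488, 0.0855, 0.1315]
orientation: [3.106, -1.123, 0.72]
force: [0.2, -0.0, 0.3]
gripper_width: 0.0855
finger_force: 0.0
```

```bash
python3 - <<'E'
from h import *
s=robot.sense();print(s['tool_pos'].round(4),s['joints'].round(2),s['joint_vel'].round(2))
Rt,z=wR(25);G=np.array([.558,.1445,.09])
go(G-.1*z,Rt=Rt);go(G+.011*z,Rt=Rt)
w=grab('wrist','w3'); print(proj(w,[[.558,.1445,0],[.558,.1445,.09],[.558,.1445,.14]]).round(0).tolist())
E
```

```text
[0.488  0.0855 0.1315] [-0.64  0.29  2.36  1.56  1.06 -1.04] [-0.44  0.63  0.32  0.84  1.02 -0.34]
shift [ 1.1 -1.7  0.5] rot [-0.   0.7  1. ] rows 0.2
shift [  2.3  -1.7 111.5] rot [-0.   0.7  1. ] rows 2.7
[[323.0, 254.0], [324.0, 188.0], [325.0, 137.0]]
```

View pics/w3.png

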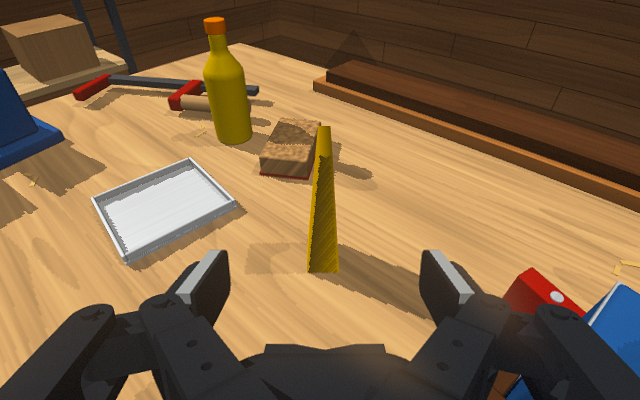

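The wedge is edge-on and centred between the jaws, its base front edge at (308–338, 272). The sander at (290,148) and the tray at (165,208) are clear.

Call:
{"fn": "drive_tool", "kwargs": {"steps": [[1,2,-2,38,0,0.7,1],[1,2,-2,76,0,0.7,1],[1,2,-2,111,0,0.7,1],[1,2,-2,111,0,0.7,1],[1,2,-2,111,0,0.7,1]]}}

```text
t: 5.38
tool_pos: [0.5648, 0.1529, 0.0858]
orientation: [3.13, -1.13, 0.699]
force: [-0.1, -0.2, -0.5]
gripper_width: 0.0856
finger_force: 0.0
```

Call:
{"fn": "drive_tool", "kwargs": {"steps": [[-1,0,0,0,0,0,0],[-1,0,0,0,0,0,0],[-1,0,0,0,0,0,0],[-1,0,0,0,0,0,0],[-1,0,0,0,0,0,0]], "force": 40}}

```text
t: 5.8
tool_pos: [0.5653, 0.1498, 0.0865]
orientation: [3.133, -1.132, 0.69]
force: [0.2, 0.0, -0.6]
gripper_width: 0.0256
finger_force: 0.0
```

Call:
{"fn": "drive_tool", "kwargs": {"steps": [[-1,0,0,0,0,0,0],[-1,0,0,0,0,0,0],[-1,0,0,0,0,0,0],[-1,0,0,0,0,0,0],[-1,0,0,0,0,0,0]]}}

```text
t: 6.22
tool_pos: [0.5656, 0.1503, 0.0866]
orientation: [3.133, -1.133, 0.69]
force: [-0.9, -1.9, 5.0]
gripper_width: 0.0155
finger_force: 39.2
```

```bash
python3 - <<'E'
from h import *
s=robot.sense();print(s['tool_pos'].round(4),s['joints'].round(2),s['gripper_width'],s['finger_force'])
r=R.from_euler('xyz',s['orientation']);print(r.as_matrix().round(3))
go(s['tool_pos']+[-.02,-.02,.06])
E
```

```text
[0.5656 0.1503 0.0866] [-0.35  0.52  2.19  1.88  0.95 -1.12] 0.015490145706641442 39.22558579710312
[[ 0.327  0.631  0.704]
 [ 0.27  -0.776  0.57 ]
 [ 0.906  0.004 -0.424]]
shift [ 42.4   3.1 -50.9] rot [0. 0. 0.] rows 1.6
```

Call:
{"fn": "drive_tool", "kwargs": {"steps": [[-1,20,0,-10,0,0,0],[-1,45,0,-40,0,0,0],[-1,58,0,-76,0,0,0],[-1,58,0,-76,0,0,0],[-1,58,0,-76,0,0,0]]}}

```text
t: 6.63
tool_pos: [0.5309, 0.1219, 0.1718]
orientation: [3.128, -1.132, 0.693]
force: [-0.6, -0.3, -1.2]
gripper_width: 0.0152
finger_force: 39.3
```

Call:
{"fn": "drive_tool", "kwargs": {"steps": [[-1,0,0,0,0,-30,0],[-1,0,0,0,0,-30,0],[-1,0,0,0,0,-30,0],[-1,0,0,0,0,-30,0],[-1,0,0,0,0,-30,0]]}}

```text
t: 7.05
tool_pos: [0.5301, 0.1246, 0.1686]
orientation: [-3.134, -0.66, 0.685]
force: [-0.6, 0.4, -1.0]
gripper_width: 0.015
finger_force: 39.2
```

Call:
{"fn": "drive_tool", "kwargs": {"steps": [[-1,0,0,0,0,-30,0],[-1,0,0,0,0,-30,0],[-1,0,0,0,0,-30,0],[-1,0,0,0,0,-30,0],[-1,0,0,0,0,-30,0]]}}

```text
t: 7.47
tool_pos: [0.5308, 0.1258, 0.1687]
orientation: [-3.136, -0.135, 0.691]
force: [-0.2, -0.3, -0.7]
gripper_width: 0.0153
finger_force: 39.2
```

```bash
python3 - <<'E'
from h import *
s=robot.sense();print(s['tool_pos'].round(4),s['joints'].round(2),s['gripper_width'],s['finger_force'])
r=R.from_euler('xyz',s['orientation']);print(r.as_matrix().round(3))
E
```

```text
[0.5308 0.1258 0.1687] [-0.03  0.32  1.6   0.1   1.13  0.81] 0.015276090368039662 39.15453851921484
[[ 0.763  0.638  0.1  ]
 [ 0.632 -0.77   0.09 ]
 [ 0.134 -0.005 -0.991]]
```

Call:
{"fn": "drive_tool", "kwargs": {"steps": [[-1,0,0,0,0,-30,0],[-1,0,0,0,0,-30,0],[-1,0,0,0,0,-30,0],[-1,0,0,0,0,-30,0],[-1,0,0,0,0,-30,0]]}}

```text
t: 7.88
tool_pos: [0.53, 0.1267, 0.1654]
orientation: [-3.13, 0.392, 0.698]
force: [0.3, 0.4, -1.6]
gripper_width: 0.0154
finger_force: 39.2
```

```bash
python3 - <<'E'
from h import *
a=grab('scene','s4');b=grab('side','d4')
c=np.zeros((600,800,3),np.uint8);c[:300]=cv2.resize(a['frame'][140:290,240:500],(800,300)) if 0 else cv2.resize(a['frame'][140:290,200:600],(800,300));c[300:]=cv2.resize(b['frame'][80:230,150:550],(800,300));cv2.imwrite('pics/c4.png',c)
s=robot.sense();print(s['tool_pos'].round(4),s['joints'].round(2),s['orientation'],s['finger_force']);go(s['tool_pos']-[0,0,.08])
E
```

```text
[0.5299 0.1257 0.1666] [ 0.12  0.62  1.2  -0.2   1.66  1.01] [-3.13161921  0.38426164  0.69652593] 39.18526767985895
shift [30.   0.7 74.2] rot [0. 0. 0.] rows 1.9
```

View pics/c4.png

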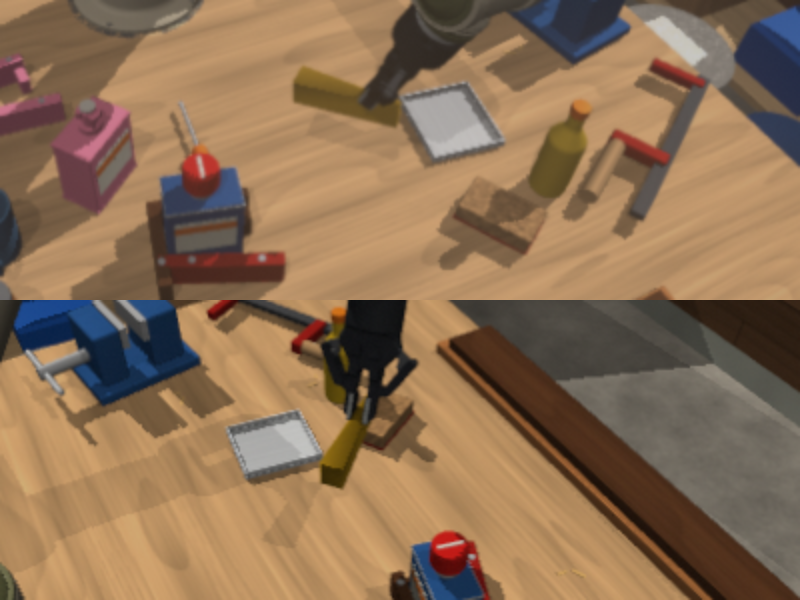

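The wedge is held almost level with its butt end towards the base, and nothing else is disturbed. I'll lower it to the bench.

Call:
{"fn": "drive_tool", "kwargs": {"steps": [[-1,15,0,37,0,-3,0],[-1,30,1,74,0,-3,0],[-1,41,1,102,0,-3,0],[-1,50,1,125,0,-3,0],[-1,50,1,125,0,-3,0]]}}

```text
t: 8.4
tool_pos: [0.5269, 0.1235, 0.0307]
orientation: [-3.129, 0.439, 0.695]
force: [-1.4, 0.5, -1.7]
gripper_width: 0.0151
finger_force: 39.1
```

Call:
{"fn": "drive_tool", "kwargs": {"steps": [[-1,2,0,4,0,0,0],[-1,4,0,8,0,0,0],[-1,4,0,8,0,0,0]]}}

```text
t: 8.65
tool_pos: [0.5307, 0.1241, 0.0273]
orientation: [-3.137, 0.432, 0.692]
force: [-0.6, -0.3, -1.1]
gripper_width: 0.0152
finger_force: 39.2
```

Call:
{"fn": "drive_tool", "kwargs": {"steps": [[-1,1,0,3,0,0,0],[-1,2,0,5,0,0,0],[-1,2,0,5,0,0,0]]}}

```text
t: 8.9
tool_pos: [0.53, 0.1239, 0.0211]
orientation: [-3.136, 0.434, 0.692]
force: [-0.9, -0.1, -1.0]
gripper_width: 0.0153
finger_force: 39.2
```

Call:
{"fn": "drive_tool", "kwargs": {"steps": [[-1,1,0,3,0,0,0],[-1,2,0,5,0,0,0],[-1,2,0,5,0,0,0]]}}

```text
t: 9.15
tool_pos: [0.5295, 0.1237, 0.0151]
orientation: [-3.135, 0.435, 0.692]
force: [-0.2, 0.5, -1.3]
gripper_width: 0.0153
finger_force: 39.2
```

Call:
{"fn": "drive_tool", "kwargs": {"steps": [[-1,1,0,2,0,0,0],[-1,1,0,2,0,0,0],[0.5,1,0,2,0,0,0],[0.5,1,0,2,0,0,0],[0.5,1,0,2,0,0,0]]}}

```text
t: 9.57
tool_pos: [0.5298, 0.1238, 0.0136]
orientation: [-3.136, 0.434, 0.692]
force: [0.2, 0.1, 0.3]
gripper_width: 0.0511
finger_force: 0.0
```

Call:
{"fn": "drive_tool", "kwargs": {"steps": [[0.5,0,0,0,0,0,0],[0.5,0,0,-40,0,0,0],[0.5,0,0,-80,0,0,0],[0.5,0,0,-120,0,0,0],[0.5,0,0,-160,0,0,0]]}}

```text
t: 9.98
tool_pos: [0.5823, 0.1665, 0.1607]
orientation: [-3.136, 0.434, 0.692]
force: [0.7, 0.1, -0.2]
gripper_width: 0.0641
finger_force: 0.0
```

Call:
{"fn": "drive_tool", "kwargs": {"steps": [[0.5,0,0,0,0,25,0],[0.5,0,0,0,0,25,0],[0.5,0,0,0,0,25,0],[0.5,0,0,0,0,25,0],[0.5,0,0,0,0,25,0]]}}

```text
t: 10.4
tool_pos: [0.5813, 0.165, 0.1597]
orientation: [-3.137, -0.005, 0.688]
force: [-0.2, -0.0, 0.6]
gripper_width: 0.0641
finger_force: 0.0
```

```bash
cat >> h.py <<'E'
def ymask(w,roi=None,smin=150):
    h=cv2.cvtColor(w['frame'],cv2.COLOR_BGR2HSV);m=((h[...,0]>20)&(h[...,0]<34)&(h[...,1]>smin)).astype(np.uint8)
    m=cv2.morphologyEx(m,cv2.MORPH_OPEN,np.ones((3,3)))
    return sorted([c for c in cv2.findContours(m,0,2)[0] if cv2.contourArea(c)>300],key=cv2.contourArea)[::-1]
E
python3 - <<'E'
from h import *
w=grab('wrist','w5');s=robot.sense();print(s['tool_pos'].round(4),s['orientation'].round(3),s['joints'].round(2))
for c in ymask(w,smin=190): print(cv2.contourArea(c),cv2.approxPolyDP(c,2.5,True).reshape(-1,2).tolist())
E
```

```text
[0.5817 0.1653 0.1594] [-3.137e+00 -2.000e-03  6.890e-01] [0.08 0.53 1.31 0.   1.31 0.96]
2581.5 [[320, 189], [309, 326], [338, 326], [329, 191]]
```

View pics/w5.png

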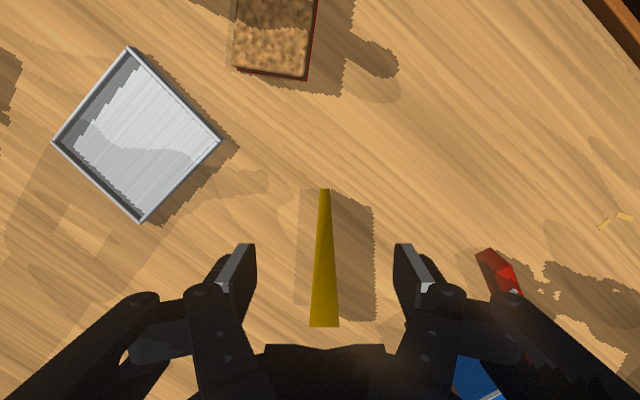

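The wedge lies upright on its narrow edge. Its top face runs from the butt (309–338, 326) to the thin end (320–329, 190). Next: measure it and plan the regrasp and insertion.

```bash
cat >> h.py <<'E'
CR=dict(t=np.array([.533,-.096]),yaw=-13.8)
def c2w(x,y):
    a=np.radians(CR['yaw']);return CR['t']+np.array([[np.cos(a),-np.sin(a)],[np.sin(a),np.cos(a)]])@np.array([x,y])/1000
def down(yaw): return R.from_euler('xyz',[180,0,yaw],degrees=True)
E
python3 - <<'E'
from h import *
w=load('w5');p=onz(w,[(309,326.5),(338.5,326.5),(320,188.5),(329.5,188.5)],.04)[:,:2]
b=(p[0]+p[1])/2;e=(p[2]+p[3])/2;d=e-b;az=np.degrees(np.arctan2(d[1],d[0]));print('butt',b.round(4),'tip',e.round(4),'len',np.linalg.norm(d),'thick',np.linalg.norm(p[1]-p[0]),np.linalg.norm(p[3]-p[2]),'az',az)
d/=np.linalg.norm(d);g=b+.020*d
go([*(g),.10],Rt=down(az+180)); go([*g,.12],Rt=down(az))
print('grasp',g.round(4), 'seat',c2w(47,98.7).round(4))
# cradle check: cheek end
for y in (45,):print(proj(w,[[*c2w(62.9,97.5),.045],[*c2w(82.6,94.3),.045]]).round(0).tolist())
h=cv2.cvtColor(w['frame'],cv2.COLOR_BGR2HSV);m=(((h[...,0]<6)|(h[...,0]>174))&(h[...,1]>150)).astype(np.uint8)
c=max(cv2.findContours(m,0,2)[0],key=cv2.contourArea);print(cv2.approxPolyDP(c,1.5,True).reshape(-1,2).tolist())
E
```

```text
butt [0.4618 0.0702] tip [0.5778 0.1642] len 0.14924471688715493 thick 0.03100376451397043 0.008723942521637603 az 39.036714324462224
shift [-133.    -2.3   59.2] rot [ 1.000e-01 -4.000e-01 -1.796e+02] rows 25.1
shift [-133.    -2.4   39.2] rot [-0.3 -0.1  0.4] rows 3.3
grasp [0.4774 0.0828] seat [ 0.6022 -0.0114]
[[492.0, 273.0], [511.0, 264.0]]
[[503, 261], [508, 266], [503, 267], [503, 269], [497, 272], [507, 280], [510, 278], [509, 280], [512, 282], [510, 283], [515, 283], [511, 288], [512, 285], [518, 291], [518, 294], [522, 295], [511, 266]]
```

Call:
{"fn": "drive_tool", "kwargs": {"steps": [[0.5,-133,-2,59,0,0,-36],[0.5,-133,-2,59,0,0,-36],[0.5,-133,-2,59,0,0,-36],[0.5,-133,-2,59,0,0,-36],[0.5,-133,-2,59,0,0,-36]]}}

```text
t: 10.87
tool_pos: [0.4751, 0.082, 0.0974]
orientation: [-3.132, -0.002, 1.32]
force: [0.2, 0.1, 0.6]
gripper_width: 0.064
finger_force: 0.0
```

Call:
{"fn": "drive_tool", "kwargs": {"steps": [[0.5,0,0,0,0,0,-36],[0.5,0,0,0,0,0,-36],[0.5,0,0,0,0,0,-36],[0.5,0,0,0,0,0,-36],[0.5,0,0,0,0,0,-36]]}}

```text
t: 11.28
tool_pos: [0.4787, 0.0835, 0.0991]
orientation: [-3.14, -0.005, 1.947]
force: [0.2, 0.6, -1.2]
gripper_width: 0.0638
finger_force: 0.0
```

Call:
{"fn": "drive_tool", "kwargs": {"steps": [[0.5,0,0,0,0,0,-36],[0.5,0,0,0,0,0,-36],[0.5,0,0,0,0,0,-36],[0.5,0,0,0,0,0,-36],[0.5,0,0,0,0,0,-36]]}}

```text
t: 11.7
tool_pos: [0.4787, 0.0835, 0.0991]
orientation: [3.14, -0.006, 2.572]
force: [1.0, -0.8, -0.7]
gripper_width: 0.064
finger_force: 0.0
```

Call:
{"fn": "drive_tool", "kwargs": {"steps": [[0.5,0,0,0,0,0,-36],[0.5,0,0,0,0,0,-36],[0.5,0,0,0,0,0,-36],[0.5,0,0,0,0,0,-36],[0.5,0,0,0,0,0,-36]]}}

```text
t: 12.12
tool_pos: [0.4787, 0.0835, 0.0991]
orientation: [3.137, -0.004, -3.086]
force: [-0.1, -0.2, -0.3]
gripper_width: 0.064
finger_force: 0.0
```

Call:
{"fn": "drive_tool", "kwargs": {"steps": [[0.5,0,0,0,0,0,-36],[0.5,0,0,0,0,0,-36],[0.5,0,0,0,0,0,-36],[0.5,0,0,0,0,0,-36],[0.5,0,0,0,0,0,-36]]}}

```text
t: 12.53
tool_pos: [0.4787, 0.0835, 0.0991]
orientation: [3.136, -0.0, -2.461]
force: [0.5, -1.5, -1.0]
gripper_width: 0.064
finger_force: 0.0
```

```bash
python3 - <<'E'
from h import *
s=robot.sense();print(s['tool_pos'].round(4),s['orientation'].round(3),s['joints'].round(2))
w=grab('wrist','w6')
for c in ymask(w,smin=190)[:2]: print(cv2.contourArea(c),cv2.approxPolyDP(c,2,True).reshape(-1,2).tolist())
go([.4774,.0828,.014],Rt=down(219))
print(proj(w,[[.4618,.0702,.04]]))
E
```

```text
[0.4787 0.0835 0.0991] [ 3.136 -0.    -2.461] [-0.07  0.35  1.75  0.    1.04 -2.32]
4647.0 [[306, 168], [307, 173], [305, 177], [301, 176], [317, 332], [318, 339], [329, 339], [344, 176], [338, 175], [342, 170], [329, 176], [322, 168]]
shift [ 1.4 -0.2 85.1] rot [ 0.3 -0.   0.4] rows 2.0
[[322.55162896 176.9276433 ]]
```

Call:
{"fn": "drive_tool", "kwargs": {"steps": [[0.5,1,0,40,0,0,0],[0.5,1,0,75,0,0,0],[0.5,1,0,85,0,0,0],[-1,1,0,85,0,0,0],[-1,1,0,85,0,0,0]], "force": 45}}

```text
t: 13.0
tool_pos: [0.478, 0.0832, 0.015]
orientation: [3.137, 0.002, -2.469]
force: [-0.5, -0.8, 0.4]
gripper_width: 0.0407
finger_force: 0.0
```

Call:
{"fn": "drive_tool", "kwargs": {"steps": [[-1,0,0,0,0,0,0],[-1,0,0,0,0,0,0],[-1,0,0,0,0,0,0],[-1,0,0,-10,0,0,0],[-1,0,0,-20,0,0,0]]}}

```text
t: 13.42
tool_pos: [0.4773, 0.083, 0.0355]
orientation: [3.136, 0.002, -2.469]
force: [1.0, -0.6, 0.3]
gripper_width: 0.0002
finger_force: 0.0
```

```bash
python3 - <<'E'
from h import *
s=robot.sense();print(s['tool_pos'].round(4),s['orientation'].round(3),s['gripper_width'],s['finger_force'])
T=np.array([-.078,-.997]);az=CR['yaw']+np.degrees(np.arctan2(T[1],T[0]));print('travel az',az,'tool yaw',az+180)
for S in(150,110,38): print(S,c2w(*(np.array([47,98.7])-T*(S-20))).round(4))
q=c2w(*(np.array([47,98.7])-T*130));go([*q,.06],Rt=down(az+180))
w=grab('wrist','w7')
for c in ymask(w,smin=190)[:2]: print(cv2.contourArea(c),cv2.approxPolyDP(c,2,True).reshape(-1,2).tolist())
E
```

```text
[0.4773 0.083  0.0355] [ 3.136e+00  2.000e-03 -2.469e+00] 0.0002343927947545909 0.0
travel az -108.27340645936121 tool yaw 71.72659354063879
150 [0.643  0.1121]
110 [0.6304 0.0741]
38 [0.6078 0.0057]
shift [-147.7  -80.3  -24.6] rot [  0.3  -0.3 146.8] rows 20.5
2773.5 [[299, 188], [296, 195], [298, 202], [294, 204], [298, 248], [308, 248], [311, 237], [338, 237], [340, 247], [348, 248], [353, 205], [350, 196], [346, 194], [347, 188], [342, 193], [349, 204], [333, 197], [336, 190], [331, 190], [332, 193], [329, 194], [327, 188], [324, 191], [323, 188]]
```

```bash
python3 - <<'E'
from h import *
w=load('w7')
print(onz(w,[(294,204),(353,205),(308,248),(348,248)],.04).round(4)[:,:2].tolist())
print('expected butt px',proj(w,[[.4618,.0702,.04],[.4618,.0702,0]]).round(1).tolist())
f=w['frame'];g=grab('side','d7');a=grab('scene','s7')
c=np.zeros((600,800,3),np.uint8);c[:300,:400]=cv2.resize(f[130:355,170:470],(400,300));c[:300,400:]=cv2.resize(a['frame'][150:270,310:470],(400,300));c[300:,:400]=cv2.resize(g['frame'][120:270,230:430],(400,300));c[300:,400:]=cv2.resize(load('w6')['frame'][130:355,170:470],(400,300))
cv2.imwrite('pics/c7.png',c)
E
```

```text
[[0.4705, 0.0585], [0.4515, 0.0833], [0.4859, 0.0798], [0.4723, 0.0971]]
expected butt px [[321.5, 204.8], [321.7, 186.6]]
```

View pics/c7.png

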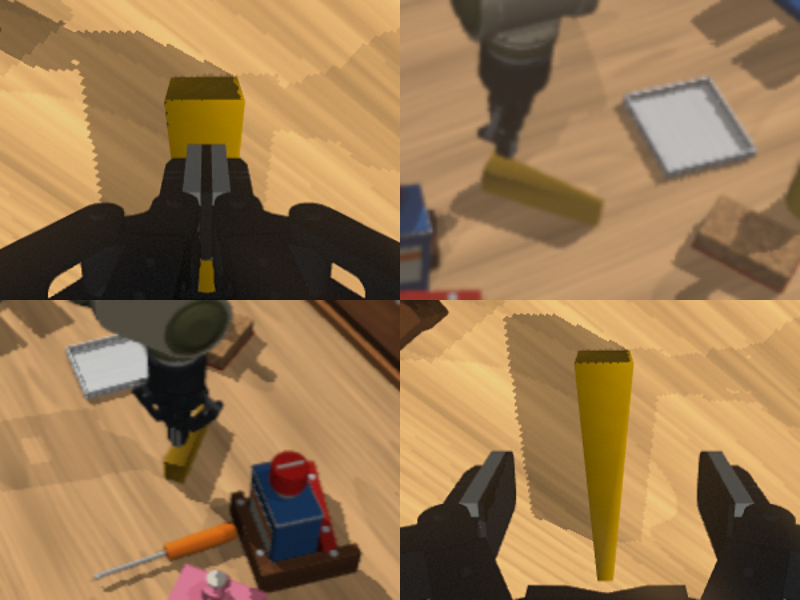

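The wedge hasn't moved but the jaws shut without holding it, so I'll lift, reopen and retry, checking the width at each stage.

Call:
{"fn": "drive_tool", "kwargs": {"steps": [[-1,0,0,-30,0,0,0],[0.5,0,0,-40,0,0,0],[0.5,0,0,-40,0,0,0],[0.5,0,0,-40,0,0,0],[0.5,0,0,-40,0,0,0]]}}

```text
t: 13.98
tool_pos: [0.4767, 0.0828, 0.0732]
orientation: [3.135, 0.001, -2.468]
force: [1.2, -0.5, 0.2]
gripper_width: 0.0479
finger_force: 0.0
```

```bash
python3 - <<'E'
from h import *
w=grab('wrist','w8');s=robot.sense();print(s['tool_pos'].round(4),s['gripper_width'])
for c in ymask(w,smin=190)[:2]: print(cv2.contourArea(c),cv2.approxPolyDP(c,2,True).reshape(-1,2).tolist())
print(proj(w,[[.4618,.0702,.04],[.4618,.0702,0]]))
d=np.array([.776,.63]);g=np.array([.4618,.0702])+.024*d; go([*g,.014],Rt=down(219))
E
```

```text
[0.4767 0.0828 0.0731] 0.05563647045877794
5555.0 [[301, 177], [302, 183], [299, 186], [302, 187], [298, 188], [315, 342], [316, 347], [326, 349], [332, 347], [346, 186], [343, 177], [340, 182], [334, 177], [333, 184], [336, 181], [339, 188], [325, 186], [329, 185], [331, 177], [326, 177], [325, 180], [324, 177]]
[[321.21949471 188.38964696]
 [321.33877185 175.48548855]]
shift [-4.5 -0.7 59.1] rot [ 0.4  0.  -0.4] rows 1.4
```

Call:
{"fn": "drive_tool", "kwargs": {"steps": [[0.5,-4,0,30,0,0,0],[0.5,-4,0,59,0,0,0],[0.5,-4,0,59,0,0,0],[0.5,-4,0,59,0,0,0]]}}

```text
t: 14.37
tool_pos: [0.4793, 0.0856, 0.0143]
orientation: [3.134, -0.001, -2.468]
force: [0.4, -0.5, 0.1]
gripper_width: 0.0643
finger_force: 0.0
```

Call:
{"fn": "drive_tool", "kwargs": {"steps": [[-0.5,0,0,0,0,0,0],[-0.5,0,0,0,0,0,0],[-0.5,0,0,0,0,0,0]], "force": 45}}

```text
t: 14.62
tool_pos: [0.4811, 0.0855, 0.0165]
orientation: [3.138, 0.003, -2.468]
force: [-0.1, -0.6, -0.5]
gripper_width: 0.0282
finger_force: 0.0
```

Call:
{"fn": "drive_tool", "kwargs": {"steps": [[-0.5,0,0,0,0,0,0],[-0.5,0,0,0,0,0,0],[-0.5,0,0,0,0,0,0],[-0.5,0,0,0,0,0,0]]}}

```text
t: 14.95
tool_pos: [0.4806, 0.0855, 0.0156]
orientation: [3.137, 0.002, -2.468]
force: [0.0, -0.6, 2.5]
gripper_width: 0.0213
finger_force: 1.2
```

```bash
python3 - <<'E'
from h import *
w=grab('wrist','w9');s=robot.sense();print(s['tool_pos'].round(4),s['gripper_width'],s['finger_force'],s['force'].round(1),s['ft_torque'].round(2))
for c in ymask(w,smin=190)[:3]: print(cv2.contourArea(c),cv2.approxPolyDP(c,2,True).reshape(-1,2).tolist())
print(proj(w,[[.4618,.0702,.04],[.4618,.0702,0]]).round(1).tolist())
b=grab('side','d9');a=grab('scene','s9')
c=np.zeros((600,800,3),np.uint8);c[:300,:400]=cv2.resize(w['frame'][130:355,170:470],(400,300));c[:300,400:]=cv2.resize(a['frame'][165:240,330:430],(400,300));c[300:,:400]=cv2.resize(b['frame'][150:225,270:370],(400,300))
cv2.imwrite('pics/c9.png',c)
E
```

```text
[0.4806 0.0855 0.0156] 0.021307399250091123 1.4563799783354625 [-0.9  0.   3. ] [-0.05  0.04 -0.06]
7477.0 [[295, 190], [289, 214], [293, 235], [303, 239], [303, 282], [300, 303], [306, 346], [322, 349], [342, 346], [348, 296], [346, 273], [343, 272], [346, 270], [345, 245], [346, 239], [353, 236], [356, 208], [350, 190], [347, 194], [351, 205], [345, 198], [342, 203], [338, 200], [328, 201], [330, 194], [333, 198], [342, 195], [341, 189], [336, 193], [335, 190], [332, 192], [324, 189], [322, 194], [318, 194], [317, 190]]
[[321.4, 209.1], [321.6, 188.0]]
```

Call:
{"fn": "drive_tool", "kwargs": {"steps": [[-0.75,0,0,0,0,0,0],[-0.75,0,0,0,0,0,0],[-0.75,0,0,0,0,0,0]]}}

```text
t: 15.35
tool_pos: [0.4812, 0.0853, 0.0158]
orientation: [3.138, 0.003, -2.468]
force: [0.8, -2.7, 4.5]
gripper_width: 0.0104
finger_force: 2.6
```

```bash
python3 - <<'E'
from h import *
w=grab('wrist','w10');s=robot.sense();print(s['tool_pos'].round(4),s['gripper_width'],s['finger_force'],s['force'].round(1),s['ft_torque'].round(2))
for c in ymask(w,smin=190)[:3]: print(cv2.contourArea(c),cv2.approxPolyDP(c,2,True).reshape(-1,2).tolist())
E
```

```text
[0.4812 0.0853 0.0158] 0.010592209102891959 2.6644429922698274 [ 1.5 -2.8  5.3] [-0.43 -0.29  0.05]
5656.5 [[300, 189], [294, 209], [295, 217], [298, 218], [295, 221], [299, 222], [296, 223], [296, 231], [300, 234], [297, 237], [312, 236], [314, 250], [318, 254], [314, 257], [311, 324], [307, 325], [309, 346], [322, 349], [344, 346], [344, 328], [338, 324], [335, 251], [332, 250], [335, 249], [337, 236], [350, 237], [353, 248], [357, 247], [361, 208], [355, 193], [350, 199], [349, 195], [343, 199], [346, 190], [342, 190], [341, 194], [338, 192], [340, 195], [337, 198], [331, 189], [322, 190], [321, 193], [314, 189]]
```

View pics/c9.png

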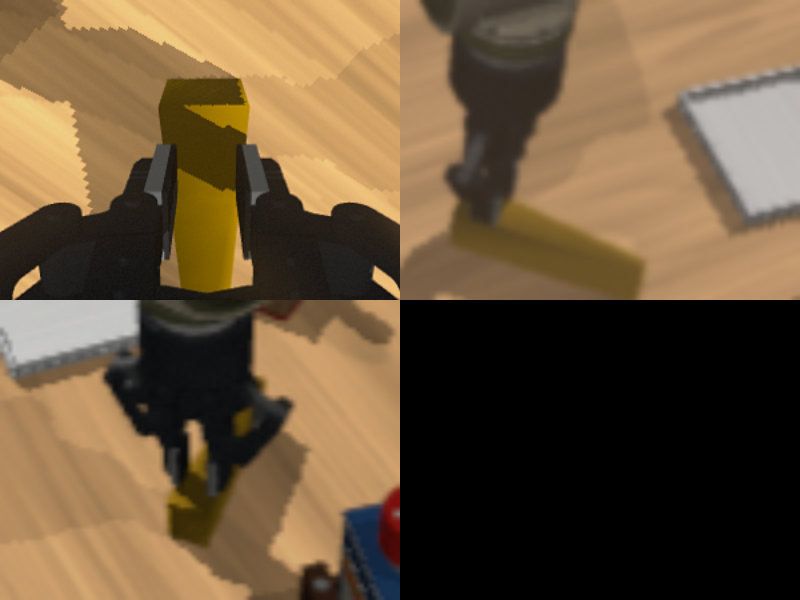

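```bash
python3 - <<'E'
from h import *
for n,tp,rpy in(('w7',[.4773,.083,.0355],[3.136,.002,-2.469]),('w9',[.4806,.0855,.0156],[3.137,.002,-2.468])):
    w=load(n);r=R.from_euler('xyz',rpy)
    for k in(8,0,-11,-20,-30): print(n,k,proj(w,np.array(tp)+r.apply([[-.011,0,k/1e3],[.011,0,k/1e3]])).round(0).tolist())
    print(onz(w,[(324,239)],tp[2]))
f=load('w7')['frame'];h=cv2.cvtColor(f,cv2.COLOR_BGR2HSV)
for v in range(200,290,6): print(v,f[v,324].tolist(),f[v,318].tolist(),f[v,312].tolist())
E
```

```text
w7 8 [[322.0, 249.0], [322.0, 214.0]]
w7 0 [[322.0, 255.0], [322.0, 218.0]]
w7 -11 [[322.0, 264.0], [322.0, 225.0]]
w7 -20 [[322.0, 272.0], [322.0, 232.0]]
w7 -30 [[322.0, 282.0], [322.0, 240.0]]
[[0.47777028 0.08462196 0.0355    ]]
w9 8 [[322.0, 249.0], [322.0, 214.0]]
w9 0 [[322.0, 255.0], [322.0, 218.0]]
w9 -11 [[322.0, 264.0], [322.0, 225.0]]
w9 -20 [[322.0, 272.0], [322.0, 232.0]]
w9 -30 [[322.0, 282.0], [322.0, 240.0]]
[[0.48096783 0.08715528 0.0156    ]]
200 [10, 56, 76] [8, 55, 74] [3, 55, 74]
206 [0, 115, 152] [0, 107, 143] [0, 103, 138]
212 [0, 111, 148] [0, 105, 141] [0, 100, 135]
218 [0, 111, 148] [0, 104, 140] [0, 101, 133]
224 [0, 105, 141] [0, 100, 137] [0, 102, 135]
230 [0, 109, 140] [0, 101, 135] [0, 98, 133]
236 [0, 107, 142] [0, 102, 136] [0, 98, 132]
242 [16, 29, 36] [71, 76, 78] [70, 74, 75]
248 [20, 29, 35] [66, 72, 74] [68, 72, 74]
254 [20, 25, 34] [67, 70, 73] [69, 72, 75]
260 [18, 28, 32] [68, 71, 72] [69, 73, 73]
266 [20, 28, 33] [69, 73, 74] [66, 71, 71]
272 [24, 28, 34] [68, 71, 73] [68, 71, 73]
278 [31, 33, 39] [96, 99, 99] [24, 26, 34]
284 [25, 28, 34] [19, 24, 30] [20, 25, 30]
```

```bash
python3 - <<'E'
from h import *
print(tri([(load('side0'),(319,190)),(load('scene0'),(352,211))]))
print(tri([(load('side0'),(318.5,198.7)),(load('scene0'),(351.7,220))]))
A,B=load('scene0'),load('side0')
for p in([.4773,.083,.0275],[.4806,.0855,.0076],[.4806,.0855,.035]): print(proj(A,[p]).round(1),proj(B,[p]).round(1))
E
```

```text
[0.48012506 0.08522674 0.06395583]
[0.47996575 0.08827252 0.02278188]
[[350.2 218.4]] [[318.9 199.7]]
[[351.  223.2]] [[319.6 203.2]]
[[351.7 217.3]] [[319.5 197. ]]
```

The fingers triangulate about 25 mm farther back along the tool axis than the stated fingertip offset. The earlier lean contact at the wedge top fits that. So I'll go deeper under force watch.

Call:
{"fn": "drive_tool", "kwargs": {"steps": [[0.5,0,0,-30,0,0,0],[0.5,0,0,-30,0,0,0],[0.5,0,0,-30,0,0,0],[0.5,0,0,-30,0,0,0],[0.5,0,0,-15,0,0,0]]}}

```text
t: 15.82
tool_pos: [0.4813, 0.0855, 0.0311]
orientation: [3.138, 0.004, -2.468]
force: [0.6, -0.2, 0.1]
gripper_width: 0.0641
finger_force: 0.0
```

Call:
{"fn": "drive_tool", "kwargs": {"steps": [[0.5,0,0,12,0,0,0],[0.5,0,0,20,0,0,0],[0.5,0,0,25,0,0,0]]}}

```text
t: 16.07
tool_pos: [0.4794, 0.0857, 0.0037]
orientation: [3.134, -0.0, -2.468]
force: [0.3, -1.0, -0.1]
gripper_width: 0.0638
finger_force: 0.0
```

```bash
python3 - <<'E'
from h import *
w=grab('wrist','w11');s=robot.sense();print(s['tool_pos'].round(4),s['gripper_width'],s['finger_force'],s['force'].round(1))
for c in ymask(w,smin=190)[:3]: print(cv2.contourArea(c),cv2.approxPolyDP(c,3,True).reshape(-1,2).tolist())
f=w['frame'];g=cv2.cvtColor(f,cv2.COLOR_BGR2HSV)
print('row profile',[ (v,''.join('g' if (g[v,u,1]<60 and g[v,u,2]>55) else '.' for u in range(220,430,5))) for v in range(225,300,6)])
E
```

```text
[0.4793 0.0857 0.0034] 0.06394784907620807 0.0 [-1.2  0.4 -0.9]
8474.0 [[296, 197], [289, 228], [303, 345], [324, 349], [347, 345], [359, 241], [353, 237], [359, 236], [360, 228], [355, 227], [361, 223], [360, 215], [354, 209], [354, 198], [346, 197], [350, 200], [346, 207], [352, 203], [353, 214], [347, 212], [346, 216], [345, 210], [337, 209], [332, 217], [328, 213], [336, 205], [328, 204], [335, 199], [338, 207], [344, 205], [338, 197], [326, 197], [325, 202]]
row profile [(225, '..........................................'), (231, '..........................................'), (237, '..........................................'), (243, '..........................................'), (249, '...ggg...............................gg...'), (255, '...gg.................................gg..'), (261, '..gg..................................ggg.'), (267, '.ggg...................................ggg'), (273, 'ggg.....................................gg'), (279, 'gg......................................gg'), (285, 'gg.......................................g'), (291, '.g.......................................g'), (297, '..........................................')]
```

Call:
{"fn": "drive_tool", "kwargs": {"steps": [[0.5,0,0,6,0,0,0],[0.5,0,0,12,0,0,0],[0.5,0,0,14,0,0,0],[-1,0,0,14,0,0,0],[-1,0,0,14,0,0,0]]}}

```text
t: 16.53
tool_pos: [0.4804, 0.0857, -0.0086]
orientation: [3.137, 0.002, -2.468]
force: [0.0, 0.1, -0.8]
gripper_width: 0.0412
finger_force: 0.0
```

Call:
{"fn": "drive_tool", "kwargs": {"steps": [[-1,0,0,0,0,0,0],[-1,0,0,0,0,0,0],[-1,0,0,0,0,0,0],[-1,0,0,0,0,0,0]]}}

```text
t: 16.87
tool_pos: [0.4805, 0.0857, -0.0082]
orientation: [3.137, 0.002, -2.468]
force: [-2.2, 0.7, 5.6]
gripper_width: 0.0286
finger_force: 44.7
```

Gripped: 28.6 mm at 45 N, which matches the wedge's thickness there. I'll lift it, carry it clear and turn it to line up with the slot.

```bash
cat >> h.py <<'E'
TR=np.array([-.078,-.997]);YAW=CR['yaw']+np.degrees(np.arctan2(TR[1],TR[0]))+180
def ins(S,g=24.3): return c2w(*(np.array([47,98.7])-TR*(S-g)))
E
python3 - <<'E'
from h import *
print(YAW);go([*ins(195),.006]);go([*ins(195),.006],Rt=down(YAW))
E
```

```text
71.72659354063879
shift [-177.6  -58.3  -14.1] rot [0. 0. 0.] rows 4.5
shift [-177.6  -58.3  -14.1] rot [  0.3  -0.3 146.8] rows 20.5
```

Call:
{"fn": "drive_tool", "kwargs": {"steps": [[-1,0,0,-16,0,0,0],[-1,-40,-13,-16,0,0,0],[-1,-80,-26,-16,0,0,0],[-1,-115,-38,-16,0,0,0],[-1,-150,-49,-16,0,0,0]]}}

```text
t: 17.28
tool_pos: [0.6298, 0.1415, 0.0074]
orientation: [3.137, 0.002, -2.469]
force: [0.1, -0.9, -0.5]
gripper_width: 0.0287
finger_force: 44.4
```

Call:
{"fn": "drive_tool", "kwargs": {"steps": [[-1,-28,-9,0,0,0,36],[-1,-28,-9,0,0,0,36],[-1,-28,-9,0,0,0,36],[-1,-28,-9,0,0,0,36],[-1,-28,-9,0,0,0,36]]}}

```text
t: 17.7
tool_pos: [0.6555, 0.1513, 0.0067]
orientation: [3.136, -0.002, -3.1]
force: [0.2, 0.5, -0.8]
gripper_width: 0.0287
finger_force: 44.5
```

Call:
{"fn": "drive_tool", "kwargs": {"steps": [[-1,0,0,0,0,0,36],[-1,0,0,0,0,0,36],[-1,0,0,0,0,0,36],[-1,0,0,0,0,0,36],[-1,0,0,0,0,0,36]]}}

```text
t: 18.12
tool_pos: [0.6555, 0.1512, 0.0069]
orientation: [3.139, -0.005, 2.559]
force: [0.2, -0.3, -1.0]
gripper_width: 0.0285
finger_force: 44.5
```

Call:
{"fn": "drive_tool", "kwargs": {"steps": [[-1,0,0,0,0,0,36],[-1,0,0,0,0,0,36],[-1,0,0,0,0,0,36],[-1,0,0,0,0,0,36],[-1,0,0,0,0,0,36]]}}

```text
t: 18.53
tool_pos: [0.6555, 0.1512, 0.0069]
orientation: [-3.141, -0.006, 1.933]
force: [-0.2, 0.1, -0.1]
gripper_width: 0.0284
finger_force: 44.5
```

Call:
{"fn": "drive_tool", "kwargs": {"steps": [[-1,0,0,0,0,0,36],[-1,0,0,0,0,0,36],[-1,0,0,0,0,0,36],[-1,0,0,0,0,0,36],[-1,0,0,0,0,0,36]]}}

```text
t: 18.95
tool_pos: [0.6555, 0.1512, 0.0069]
orientation: [-3.138, -0.005, 1.308]
force: [0.3, -0.5, -0.4]
gripper_width: 0.0285
finger_force: 44.5
```

```bash
python3 - <<'E'
from h import *
s=robot.sense();print(s['tool_pos'].round(4),s['orientation'].round(3),s['joints'].round(2),s['gripper_width'],s['finger_force'])
go([*ins(190),.006],Rt=down(YAW))
a=grab('scene','s12');b=grab('side','d12');w=grab('wrist','w12')
# expected px of wedge ends at current pose
yaw=s['orientation'][2];x=np.array([np.cos(yaw),np.sin(yaw)]);bt=s['tool_pos'][:2]+.0243*x;tp=bt-.14*x
for f in(a,b):
    print(f['name'],'butt/tip top',proj(f,[[*bt,.056],[*tp,.056]]).round(0).tolist())
    h=cv2.cvtColor(f['frame'],cv2.COLOR_BGR2HSV);print([ (cv2.contourArea(c),cv2.approxPolyDP(c,2,True).reshape(-1,2).tolist()) for c in ymask(f,smin=150)[:4]])
E
```

```text
[0.6555 0.1512 0.0069] [-3.138 -0.005  1.308] [0.05 0.83 1.2  0.01 1.11 0.31] 0.028471020007320085 44.47475949302316
shift [-5.4  0.   0.9] rot [-0.2 -0.3  3.2] rows 0.5
scene butt/tip top [[414.0, 250.0], [362.0, 257.0]]
[(519.5, [[489, 201], [475, 205], [466, 227], [466, 232], [471, 237], [478, 236], [481, 225], [490, 216], [492, 208]])]
side butt/tip top [[357.0, 152.0], [371.0, 184.0]]
[(322.0, [[312, 106], [313, 128], [318, 131], [324, 130], [327, 108]])]
```

```bash
python3 - <<'E'
from h import *
for n,(x0,y0,x1,y1),bt in(('s12',(340,235,440,285),None),('d12',(340,130,390,205),None)):
    f=load(n);h=cv2.cvtColor(f['frame'],cv2.COLOR_BGR2HSV)
    m=((h[...,0]>=18)&(h[...,0]<36)&(h[...,1]>135)).astype(np.uint8);k=np.zeros_like(m);k[y0:y1,x0:x1]=m[y0:y1,x0:x1]
    c=max(cv2.findContours(k,0,2)[0],key=cv2.contourArea);print(n,cv2.contourArea(c),cv2.approxPolyDP(c,1.5,True).reshape(-1,2).tolist())
    s=robot.sense();yaw=s['orientation'][2];x=np.array([np.cos(yaw),np.sin(yaw)]);yv=np.array([-x[1],x[0]]);b=s['tool_pos'][:2]+.0243*x;t=b-.14*x
    P=[[*(b+yv*.016),z] for z in(.015,.055)]+[[*(b-yv*.016),z] for z in(.015,.055)]+[[*(t+yv*.005),z] for z in(.015,.055)]+[[*(t-yv*.005),z] for z in(.015,.055)]
    print(proj(f,P).round(0).tolist())
go([*ins(190),-.006],Rt=down(YAW))
W=load('w1');p=onz(W,[(162+658/5-.4,132+513/5-.4)],.045)[0,:2];print('screw w1',p)
E
```

```text
s12 499.5 [[404, 249], [401, 248], [363, 257], [362, 266], [402, 264], [401, 259]]
[[409.0, 254.0], [412.0, 245.0], [413.0, 263.0], [415.0, 255.0], [361.0, 265.0], [362.0, 256.0], [361.0, 268.0], [363.0, 259.0]]
d12 351.0 [[358, 152], [356, 153], [357, 158], [354, 167], [370, 194], [372, 192], [371, 179], [363, 154]]
[[352.0, 163.0], [352.0, 154.0], [361.0, 161.0], [362.0, 152.0], [369.0, 194.0], [370.0, 185.0], [372.0, 194.0], [373.0, 184.0]]
shift [-5.5 -0.  13. ] rot [-0.2 -0.3  3.8] rows 0.5
screw w1 [ 0.61605737 -0.04899912]
```

Call:
{"fn": "drive_tool", "kwargs": {"steps": [[-1,-5.5,0,13,0,0,3.5],[-1,-5.5,0,13,0,0,3.5],[-1,-5.5,0,13,0,0,3.5]]}}

```text
t: 19.35
tool_pos: [0.6538, 0.1458, -0.0062]
orientation: [-3.137, -0.004, 1.257]
force: [0.3, -0.2, -0.5]
gripper_width: 0.0283
finger_force: 44.5
```

Call:
{"fn": "drive_tool", "kwargs": {"steps": [[-1,-30,0,0,0,0,0],[-1,-60,0,0,0,0,0],[-1,-80,0,0,0,0,0],[-1,-80,0,0,0,0,0]]}}

```text
t: 19.68
tool_pos: [0.6289, 0.0668, -0.0054]
orientation: [-3.138, -0.004, 1.254]
force: [0.2, -0.3, -1.2]
gripper_width: 0.0286
finger_force: 44.5
```

```bash
python3 - <<'E'
from h import *
s=robot.sense();print(s['tool_pos'].round(4),s['orientation'].round(3),s['gripper_width'],s['finger_force'],s['force'].round(1))
go([*ins(110),-.006],Rt=down(YAW));go([*ins(40),-.0065],Rt=down(YAW))
E
```

```text
[ 0.6289  0.0668 -0.0054] [-3.138 -0.004  1.254] 0.028635383248237615 44.51390901580453 [ 0.2 -0.3 -1.2]
shift [ 3.1 -0.9  0.6] rot [-0.2 -0.2  0.1] rows 0.1
shift [-66.9  -1.    0.8] rot [-0.2 -0.2  0.1] rows 1.6
```

Call:
{"fn": "drive_tool", "kwargs": {"steps": [[-1,-15,-1,1,0,0,0],[-1,-30,-1,1,0,0,0],[-1,-45,-1,1,0,0,0],[-1,-45,-1,1,0,0,0]]}}

```text
t: 20.02
tool_pos: [0.614, 0.0251, -0.007]
orientation: [-3.138, -0.004, 1.253]
force: [-0.1, -1.5, -1.0]
gripper_width: 0.0284
finger_force: 44.5
```

Call:
{"fn": "drive_tool", "kwargs": {"steps": [[-1,-8,0,0,0,0,0],[-1,-16,0,0,0,0,0],[-1,-20,0,0,0,0,0],[-1,-20,0,0,0,0,0]]}}

```text
t: 20.35
tool_pos: [0.6082, 0.0077, -0.0072]
orientation: [-3.139, -0.004, 1.253]
force: [-0.1, 0.1, -0.5]
gripper_width: 0.0285
finger_force: 44.6
```

```bash
python3 - <<'E'
from h import *
s=robot.sense();print(s['tool_pos'].round(4),s['orientation'].round(3),s['gripper_width'],s['finger_force'],s['force'].round(1))
go([*ins(40),-.006],Rt=down(YAW))
for n in('scene','side'):
    f=grab(n,n+'13');h=cv2.cvtColor(f['frame'],cv2.COLOR_BGR2HSV);m=((h[...,0]>=18)&(h[...,0]<36)&(h[...,1]>135)).astype(np.uint8)
    x0,y0,x1,y1=(320,240,420,290) if n=='scene' else (355,170,420,260);k=np.zeros_like(m);k[y0:y1,x0:x1]=m[y0:y1,x0:x1]
    c=max(cv2.findContours(k,0,2)[0],key=cv2.contourArea);print(n,cv2.contourArea(c),cv2.approxPolyDP(c,1.5,True).reshape(-1,2).tolist())
    h=((h[...,0]<6)|(h[...,0]>174))&(h[...,1]>180);r=(270,205,330,240) if n=='scene' else(360,185,392,222)
    v,u=np.nonzero(h[r[1]:r[3],r[0]:r[2]]);print('cap px',u.mean()+r[0],v.mean()+r[1])
    f0=load(n+'0');h=cv2.cvtColor(f0['frame'],cv2.COLOR_BGR2HSV);h=((h[...,0]<6)|(h[...,0]>174))&(h[...,1]>180);v,u=np.nonzero(h[r[1]:r[3],r[0]:r[2]]);print('cap px0',u.mean()+r[0],v.mean()+r[1])
E
```

```text
[ 0.6082  0.0077 -0.0072] [-3.139 -0.004  1.253] 0.02846144784232936 44.62157475762069 [-0.1  0.1 -0.5]
shift [-4.3  0.2 -1.2] rot [-0.2 -0.2  0.1] rows 0.1
scene 152.5 [[345, 271], [344, 257], [320, 261], [320, 265], [342, 264], [343, 271]]
cap px 299.41322314049586 222.9917355371901
cap px0 299.82876712328766 223.95890410958904
side 21.5 [[367, 196], [376, 194], [374, 191], [370, 191]]
cap px 376.1629834254144 207.32872928176795
cap px0 376.3123287671233 207.3972602739726
```

Call:
{"fn": "drive_tool", "kwargs": {"steps": [[0.1,0,0,0,0,0,0],[0.1,0,0,0,0,0,0],[0.1,0,0,-30,0,0,0],[0.1,0,0,-65,0,0,0],[-1,30,0,-65,0,0,0]]}}

```text
t: 20.87
tool_pos: [0.6203, 0.0334, 0.0643]
orientation: [3.136, -0.005, 1.25]
force: [0.8, -0.8, 1.6]
gripper_width: 0.0364
finger_force: 0.0
```

Call:
{"fn": "drive_tool", "kwargs": {"steps": [[-1,22,0,0,0,0,0],[-1,22,0,0,0,0,0],[-1,22,0,0,0,0,0],[-1,22,0,35,0,0,0],[-1,22,0,61,0,0,0]]}}

```text
t: 21.28
tool_pos: [0.6243, 0.0572, -0.004]
orientation: [-3.139, -0.004, 1.253]
force: [-0.1, -0.1, -1.1]
gripper_width: -0.0001
finger_force: 0.0
```

```bash
python3 - <<'E'
from h import *
s=robot.sense();print(s['tool_pos'].round(4),s['orientation'].round(3),s['gripper_width'],s['finger_force'],s['force'].round(1))
w=grab('wrist','w14');print([(cv2.contourArea(c),cv2.approxPolyDP(c,2,True).reshape(-1,2).tolist()) for c in ymask(w,smin=170)[:2]])
p=ins(44,0);print('butt',p,'dist ahead',R.from_euler('xyz',s['orientation']).inv().apply(np.r_[p,0]-np.r_[s['tool_pos'][:2],0])*1000)
go([*ins(0,-11),-.012],Rt=down(YAW))
E
```

```text
[ 0.6243  0.0572 -0.004 ] [-3.139 -0.004  1.253] -0.0001399629464074878 0.0 [-0.1 -0.1 -1.1]
[]
butt [0.61598348 0.03042295] dist ahead [-28.06662257   0.51068341  -0.12459745]
shift [-60.1   3.9   2. ] rot [-0.7 -0.1  0.1] rows 1.4
```

Call:
{"fn": "drive_tool", "kwargs": {"steps": [[-1,-5,0,0,0,0,0],[-1,-10,0,0,0,0,0],[-1,-15,0,0,0,0,0],[-1,-20,0,0,0,0,0],[-1,-20,0,0,0,0,0]]}}

```text
t: 21.75
tool_pos: [0.6186, 0.0376, -0.0018]
orientation: [-3.14, -0.005, 1.253]
force: [0.9, 0.1, 0.2]
gripper_width: -0.0
finger_force: 0.0
```

```bash
python3 - <<'E'
from h import *
s=robot.sense();print(s['tool_pos'].round(4),s['orientation'].round(3),s['force'].round(1))
go([*ins(0,-11),-.011],Rt=down(YAW))
E
```

```text
[ 0.6186  0.0376 -0.0018] [-3.14  -0.005  1.253] [0.9 0.1 0.2]
shift [-40.7  -0.2   9. ] rot [-0.1 -0.3  0. ] rows 1.0
```

Call:
{"fn": "drive_tool", "kwargs": {"steps": [[-1,6,0,0,0,0,0],[-1,6,0,8,0,0,0],[-1,-5,0,8,0,0,0],[-1,-12,0,8,0,0,0],[-1,-18,0,8,0,0,0]]}}

```text
t: 22.17
tool_pos: [0.612, 0.0209, -0.0116]
orientation: [-3.138, -0.004, 1.253]
force: [0.1, -0.4, 0.9]
gripper_width: 0.0
finger_force: 0.2
```

Call:
{"fn": "drive_tool", "kwargs": {"steps": [[-1,-4,0,0,0,0,0],[-1,-8,0,0,0,0,0],[-1,-12,0,0,0,0,0]]}}

```text
t: 22.42
tool_pos: [0.609, 0.0101, -0.0111]
orientation: [-3.139, -0.005, 1.253]
force: [1.9, 2.4, -0.8]
gripper_width: 0.0
finger_force: 1.2
```

```bash
python3 - <<'E'
from h import *
s=robot.sense();print(s['tool_pos'].round(4),s['orientation'].round(3),s['force'].round(1))
go([*ins(0,-11),-.011],Rt=down(YAW))
E
```

```text
[ 0.609   0.0101 -0.0111] [-3.139 -0.005  1.253] [ 1.9  2.4 -0.8]
shift [-11.5   0.3  -0.1] rot [-0.1 -0.3  0.1] rows 0.3
```

Call:
{"fn": "drive_tool", "kwargs": {"steps": [[-1,-3,0,0,0,0,0],[-1,-5,0,0,0,0,0],[-1,-7,0,0,0,0,0],[-1,-7,0,0,0,0,0]]}}

```text
t: 22.75
tool_pos: [0.6072, 0.0038, -0.011]
orientation: [-3.14, -0.005, 1.254]
force: [3.5, 1.9, -0.2]
gripper_width: -0.0002
finger_force: 1.6
```

Call:
{"fn": "drive_tool", "kwargs": {"steps": [[-1,-2,0,0,0,0,0],[-1,-3,0,0,0,0,0],[-1,-3,0,0,0,0,0]]}}

```text
t: 23.0
tool_pos: [0.6069, 0.0014, -0.0108]
orientation: [-3.142, -0.006, 1.254]
force: [6.4, 3.6, -0.0]
gripper_width: 0.0
finger_force: 3.2
```

```bash
cat >> h.py <<'E'
def wedgecheck(tag):
    for n in('scene','side'):
        f=grab(n,n+tag)
        for S in(0,6):
            P=[]
            for a,b in((0,-16),(0,16)):
                n_=np.array([-TR[1],TR[0]]);q=np.array([47,98.7])-TR*S+n_*b;P+=[[*c2w(*q),.04]]
            print(n,'S',S,proj(f,P).round(1).tolist(),end=' ')
        ce=proj(f,[[*c2w(62.9,97.5),.045],[*c2w(82.6,94.3),.045]]).round(1).tolist();print('cheek end',ce)
E
python3 - <<'E'
from h import *
s=robot.sense();print(s['tool_pos'].round(4),s['orientation'].round(3),s['force'].round(1))
go([*ins(0,-11),-.011],Rt=down(YAW))
wedgecheck('15')
E
```

```text
[ 0.6069  0.0014 -0.0108] [-3.142 -0.006  1.254] [ 6.4  3.6 -0. ]
shift [-2.6 -0.5  0.2] rot [-0.  -0.3  0.1] rows 0.1
scene S 0 [[339.6, 255.5], [341.3, 265.7]] scene S 6 [[341.9, 255.3], [343.6, 265.4]] cheek end [[341.5, 264.6], [341.9, 271.2]]
side S 0 [[368.2, 203.5], [379.2, 201.9]] side S 6 [[367.6, 201.9], [378.6, 200.3]] cheek end [[379.3, 200.7], [386.3, 200.2]]
```

Call:
{"fn": "drive_tool", "kwargs": {"steps": [[-1,-1,0,0,0,0,0],[-1,-2,0,0,0,0,0],[-1,-3,0,0,0,0,0],[-1,-3,0,0,0,0,0]]}}

```text
t: 23.43
tool_pos: [0.6066, -0.0011, -0.0105]
orientation: [3.14, -0.007, 1.254]
force: [10.1, 7.1, -0.9]
gripper_width: 0.0002
finger_force: 4.7
```

```bash
python3 - <<'E'
from h import *
s=robot.sense();print(s['tool_pos'].round(4),s['orientation'].round(3),s['force'].round(1),s['ft_torque'].round(2))
go([*ins(0,-11),-.011],Rt=down(YAW))
for n in('scene15','side15'):
    f=load(n);h=cv2.cvtColor(f['frame'],cv2.COLOR_BGR2HSV)
    r=(330,250,356,276) if n[1]=='c' else (360,188,392,214)
    print(n)
    for v in range(r[1],r[3],2): print(v,''.join('R' if (x[0]<7 or x[0]>173) and x[1]>150 else 'Y' if 18<=x[0]<36 and x[1]>150 else 'B' if 95<x[0]<130 and x[1]>80 else 'k' if x[2]<60 else '.' for x in h[v,r[0]:r[2]]))
E
```

```text
[ 0.6066 -0.0011 -0.0105] [ 3.14  -0.007  1.254] [10.1  7.1 -0.9] [ 1.08 -1.44  0.11]
shift [-0.1 -1.   0.5] rot [ 0.1 -0.4  0.1] rows 0.1
scene15
250 ............kkkkkkkkkkkkkk
252 ............kkkkkkkkkkkk..
254 ............kkkkkkkk...k..
256 ............kkkkkkk.......
258 ...YYYYYYYYY.kkkkkk.......
260 YYYYYYYYYYYY.kkkkkk.......
262 YYYYYYYYYYYY..kk..........
264 YYYYYYYYYYYY..kkkk........
266 ..............kkkkk.......
268 ....RRRRRRRR..............
270 ...RRRRRRRRR..............
272 RRRRRRRRRRRR..............
274 ..........................
side15
188 kk....kkkkkkkkkkkkkkkkkkkkkkkkkk
190 kkkk....kkkkkkkkkkkkkkk...kkkk..
192 kkkkkkkkkkkkkkkkkkkkkkkkkkkk....
194 kkkkkkkkkkkkkkkkkkkkkkkkkk......
196 .kkkkkkkkRRRRRRRRRR.............
198 ....kkRRRRRRRRRRRRRRR...........
200 ......RRRRRRRRRRRRR..RR.........
202 BBBBBRRRRR...........RRRRRR.....
204 BBBB.RRR....RRRRRRRRRRRRRRRR....
206 BBBB.RRRRRRRRRRRRRRRRRRRRRRR....
208 BBBB.RRRRRRRRRRRRRRRRRRR....R...
210 BBBB.RRRRRRRRRRRRRRRRRR..RRRR...
212 BBBBBRRRRRRRRRRRRRRRRRR...RRRR..
```

Call:
{"fn": "drive_tool", "kwargs": {"steps": [[-1,-1,-0.5,0,0,0,0],[-1,-2,-0.5,0,0,0,0],[-1,-2,-0.5,0,0,0,0]]}}

```text
t: 23.68
tool_pos: [0.6066, -0.0017, -0.0102]
orientation: [3.138, -0.009, 1.254]
force: [13.3, 13.4, -0.3]
gripper_width: 0.0006
finger_force: 8.7
```

```bash
python3 - <<'E'
from h import *
s=robot.sense();print(s['tool_pos'].round(4),s['orientation'].round(3),s['force'].round(1),s['ft_torque'].round(2))
go([*ins(0,-11),-.011],Rt=down(YAW))
f=grab('scene','scene16');h=cv2.cvtColor(f['frame'],cv2.COLOR_BGR2HSV);r=(330,250,356,276)
for v in range(r[1],r[3],2): print(v,''.join('R' if (x[0]<7 or x[0]>173) and x[1]>150 else 'Y' if 18<=x[0]<36 and x[1]>150 else 'k' if x[2]<60 else '.' for x in h[v,r[0]:r[2]]))
E
```

```text
[ 0.6066 -0.0017 -0.0102] [ 3.138 -0.009  1.254] [13.3 13.4 -0.3] [ 2.14 -2.24  0.11]
shift [ 0.5 -1.2  0.8] rot [ 0.2 -0.5  0.1] rows 0.1
250 ...........kkkkkkkkkkkkk..
252 ...........kkkkkkkkkkkk...
254 ...........kkkkkkk...kk...
256 ...........kkkkkkk........
258 ...YYYYYYY..kkkkkk........
260 YYYYYYYYYYY.kkkkk.........
262 YYYYYYYYYYY..kk...........
264 YYYYYYYYYYY..kkkk.........
266 .............kkkkk........
268 ....RRRRRRRR..............
270 ...RRRRRRRRR..............
272 RRRRRRRRRRRR..............
274 ....R.....................
```

Call:
{"fn": "drive_tool", "kwargs": {"steps": [[-1,-1,0,0,0,0,0],[-1,-2,0,0,0,0,0],[-1,-3,0,0,0,0,0],[-1,-3,0,0,0,0,0]]}}

```text
t: 24.07
tool_pos: [0.6066, -0.0018, -0.01]
orientation: [3.137, -0.013, 1.254]
force: [20.7, 28.4, -2.9]
gripper_width: -0.0004
finger_force: 16.9
```

```bash
python3 - <<'E'
from h import *
s=robot.sense();print(s['tool_pos'].round(4),s['orientation'].round(3),s['force'].round(1),s['ft_torque'].round(2))
go([*ins(0,-11),-.011],Rt=down(YAW))
E
```

```text
[ 0.6066 -0.0018 -0.01  ] [ 3.137 -0.013  1.254] [20.7 28.4 -2.9] [ 4.54 -3.27  0.11]
shift [ 0.5 -1.2  1. ] rot [ 0.3 -0.8  0.1] rows 0.1
```

The wedge is at a hard stop: 35 N with no further travel. I'll back off, rise, and go over the cap, where the wrist camera can also check the wedge.

Call:
{"fn": "drive_tool", "kwargs": {"steps": [[-1,6,0,0,0,0,0],[-1,30,0,0,0,0,0],[-1,40,0,-40,0,0,0],[-0.3,40,0,-80,0,0,0],[1,40,0,-120,0,0,0]]}}

```text
t: 24.48
tool_pos: [0.6146, 0.0314, 0.1098]
orientation: [-3.136, -0.003, 1.255]
force: [0.9, -0.8, 0.3]
gripper_width: 0.0234
finger_force: 0.0
```

Call:
{"fn": "drive_tool", "kwargs": {"steps": [[1,0,0,-40,0,0,0],[1,0,0,-80,0,0,0],[1,0,0,-90,0,0,0],[1,0,0,-90,0,0,0]]}}

```text
t: 24.82
tool_pos: [0.6165, 0.03, 0.2024]
orientation: [3.139, -0.005, 1.254]
force: [0.5, 0.0, -0.4]
gripper_width: 0.0723
finger_force: 0.0
```

```bash
python3 - <<'E'
from h import *
s=robot.sense();print(s['tool_pos'].round(4),s['orientation'].round(3),s['gripper_width'],s['force'].round(1))
go([.533,-.096,.20],Rt=down(YAW))
f=grab('scene','scene17');h=cv2.cvtColor(f['frame'],cv2.COLOR_BGR2HSV);r=(326,248,356,278)
for v in range(r[1],r[3],2): print(v,''.join('R' if (x[0]<7 or x[0]>173) and x[1]>150 else 'Y' if 18<=x[0]<36 and x[1]>150 else 'k' if x[2]<60 else '.' for x in h[v,r[0]:r[2]]))
E
```

```text
[0.6165 0.03   0.2024] [ 3.139 -0.005  1.254] 0.07232867492538327 [ 0.5  0.  -0.4]
shift [-145.8  -40.     1.5] rot [ 0.2 -0.3  0.1] rows 3.6
248 ..............................
250 ..............................
252 ..............................
254 ..............................
256 ..............................
258 ......YYYYYYYY................
260 YYYYYYYYYYYYYY................
262 YYYYYYYYYYYYYYY...............
264 YYYYYYYYYYYYYYY...............
266 ........RRRRRRR...............
268 RR......RRRRRRRR..............
270 RRR....RRRRRRRRR..............
272 RRRRRRRRRRRRRRRR..............
274 ..............................
276 ..............................
```

Call:
{"fn": "drive_tool", "kwargs": {"steps": [[1,-40,-11,0,0,0,0],[1,-80,-22,0,0,0,0],[1,-120,-33,0,0,0,0],[1,-146,-40,0,0,0,0],[1,-146,-40,0,0,0,0]]}}

```text
t: 25.28
tool_pos: [0.5289, -0.0992, 0.1962]
orientation: [-3.134, -0.003, 1.249]
force: [-0.6, -0.4, -0.3]
gripper_width: 0.0854
finger_force: 0.0
```

```bash
python3 - <<'E'
from h import *
s=robot.sense();print(s['tool_pos'].round(4),s['orientation'].round(3),s['gripper_width'],s['joints'].round(2))
w=grab('wrist','w18');h=cv2.cvtColor(w['frame'],cv2.COLOR_BGR2HSV)
m=(((h[...,0]<6)|(h[...,0]>174))&(h[...,1]>180)).astype(np.uint8)
for c in sorted(cv2.findContours(m,0,2)[0],key=cv2.contourArea)[-3:]: print('red',cv2.contourArea(c),cv2.boundingRect(c),cv2.approxPolyDP(c,2.5,True).reshape(-1,2).tolist())
for c in ymask(w,smin=170)[:2]: print('yel',cv2.contourArea(c),cv2.approxPolyDP(c,2.5,True).reshape(-1,2).tolist())
n_=np.array([-TR[1],TR[0]]);sd=np.array([47,98.7])
print('pred butt top',proj(w,[[*c2w(*(sd+n_*b)),.04] for b in(-16,16)]).round(1).tolist(),'cheek end',proj(w,[[*c2w(62.9,97.5),.045],[*c2w(82.6,94.3),.045]]).round(1).tolist(),'cap top',proj(w,[[.533,-.096,.166]]).round(1).tolist())
# tin top edges mask blue
mb=((h[...,0]>95)&(h[...,0]<125)&(h[...,1]>120)).astype(np.uint8);c=max(cv2.findContours(mb,0,2)[0],key=cv2.contourArea);print('blue',cv2.approxPolyDP(c,3,True).reshape(-1,2).tolist())
E
```

```text
[ 0.5289 -0.0992  0.1962] [-3.134e+00 -3.000e-03  1.249e+00] 0.08538556731116374 [-0.4   0.35  1.47  0.    1.33 -0.08]
red 0.0 (639, 19, 1, 1) [[639, 19]]
red 2880.5 (374, 69, 37, 164) [[408, 70], [390, 70], [374, 207], [374, 230], [377, 232], [381, 223], [388, 227], [391, 219], [410, 75]]
red 4067.0 (298, 171, 71, 76) [[324, 172], [305, 186], [299, 202], [299, 221], [314, 241], [340, 246], [361, 233], [367, 221], [368, 204], [357, 182], [349, 175]]
yel 1890.5 [[355, 69], [356, 122], [370, 127], [371, 146], [377, 153], [374, 146], [380, 140], [377, 134], [381, 129], [379, 118], [383, 116], [380, 112], [384, 107], [388, 69]]
pred butt top [[354.7, 67.2], [388.5, 67.2]] cheek end [[389.5, 66.5], [410.7, 68.5]] cap top [[331.5, 211.7]]
blue [[365, 130], [288, 138], [296, 211], [308, 179], [332, 169], [356, 179], [370, 206], [363, 233], [339, 248], [313, 242], [301, 229], [297, 214], [302, 253], [371, 248]]
```

```bash
python3 - <<'E'
from h import *
w=load('w18');f=w['frame'].astype(float)
n_=np.array([-TR[1],TR[0]]);sd=np.array([47,98.7])
for nm,cols in(('wedge',range(360,386,5)),('cheek',range(394,406,3))):
    for u in cols:
        p=cv2.GaussianBlur(f[58:82,u-1:u+2].mean(1),(1,3),0); b=p[:,0]; g=np.gradient(b); i=np.argmax(np.abs(g));j=slice(max(i-1,0),i+2);print(nm,u,round(58+(np.arange(24)[j]*np.abs(g[j])).sum()/np.abs(g[j]).sum(),2),end=' | ')
print()
for S in(-2,0,2,4): print(S,proj(w,[[*c2w(*(sd-TR*S+n_*b)),.04] for b in(-10,0,10)]).round(2).tolist())
print('cheek',proj(w,[[*c2w(62.9*(1-k)+82.6*k,97.5*(1-k)+94.3*k),.045] for k in(.2,.5,.8)]).round(2).tolist())
print('cap',onz(w,[(333.5,208.5)],.166))
tin=onz(w,[(288,138),(365,130),(371,248),(302,253)],.12)[:,:2];th,M,t,r=rigid([(-.031,.05),(.031,.05),(.031,-.05),(-.031,-.05)],tin);print('tin',np.degrees(th),t,(r*1000).round(1).tolist())
E
```

```text
wedge 360 67.98 | wedge 365 67.99 | wedge 370 67.98 | wedge 375 67.86 | wedge 380 67.82 | wedge 385 67.84 | cheek 394 67.99 | cheek 397 68.17 | cheek 400 68.78 | cheek 403 68.93 | 
-2 [[360.96, 69.4], [371.54, 69.42], [382.11, 69.44]]
0 [[361.01, 67.17], [371.61, 67.18], [382.19, 67.21]]
2 [[361.06, 64.92], [371.67, 64.94], [382.27, 64.97]]
4 [[361.11, 62.68], [371.74, 62.69], [382.35, 62.72]]
cheek [[393.72, 66.93], [400.09, 67.52], [406.46, 68.12]]
cap [[ 0.53487342 -0.09436627  0.166     ]]
tin -13.269260997453646 [ 0.53321524 -0.0975415 ] [[-1.4, 3.3], [2.5, 1.6], [1.9, -2.8], [-3.0, -2.1]]
```

The wedge butt is flush with the cheek end to about 0.3 mm. Next: down onto the cap.

```bash
python3 - <<'E'
from h import *
s=robot.sense();print(s['tool_pos'].round(4),s['orientation'].round(3))
go([.533,-.0965,.109],Rt=down(YAW))
E
```

```text
[ 0.5302 -0.0974  0.1964] [-3.134 -0.004  1.25 ]
shift [ 1.4  3.  87.4] rot [-0.4 -0.2 -0.1] rows 2.1
```

Call:
{"fn": "drive_tool", "kwargs": {"steps": [[1,1,2,35,0,0,0],[1,1,2,65,0,0,0],[1,1,2,87,0,0,0],[1,1,2,87,0,0,0]]}}

```text
t: 25.67
tool_pos: [0.5313, -0.0931, 0.1056]
orientation: [-3.128, -0.005, 1.254]
force: [-0.8, 0.7, -1.0]
gripper_width: 0.0855
finger_force: 0.0
```

Call:
{"fn": "drive_tool", "kwargs": {"steps": [[-1,0,0,0,0,0,0],[-1,0,0,0,0,0,0],[-1,0,0,0,0,0,0],[-1,0,0,0,0,0,0]], "force": 90}}

```text
t: 26.0
tool_pos: [0.535, -0.0953, 0.1129]
orientation: [3.141, -0.004, 1.254]
force: [0.0, 1.2, 5.8]
gripper_width: 0.0435
finger_force: 90.4
```

Call:
{"fn": "drive_tool", "kwargs": {"steps": [[-1,0,0,0,0,0,0],[-1,0,0,0,0,0,0],[-1,0,0,0,0,0,0]]}}

```text
t: 26.25
tool_pos: [0.535, -0.0953, 0.1131]
orientation: [3.141, -0.004, 1.254]
force: [1.9, 0.2, 5.7]
gripper_width: 0.0437
finger_force: 90.4
```

```bash
python3 - <<'E'
from h import *
s=robot.sense();print(s['tool_pos'].round(4),s['orientation'].round(3),s['gripper_width'],s['finger_force'],s['force'].round(1),s['ft_torque'].round(2))
E
```

```text
[ 0.535  -0.0953  0.1131] [ 3.141 -0.004  1.254] 0.04374854790277048 90.41916291229427 [1.9 0.2 5.7] [ 0.11 -0.05  0.02]
```

Call:
{"fn": "drive_tool", "kwargs": {"steps": [[-1,0,0,3,0,0,0],[-1,0,0,6,0,0,0],[-1,0,0,8,0,0,0],[-1,0,0,8,0,0,0],[-1,0,0,8,0,0,0]]}}

```text
t: 26.67
tool_pos: [0.5352, -0.0953, 0.1063]
orientation: [3.14, -0.004, 1.254]
force: [-4.7, 2.5, 17.8]
gripper_width: 0.0437
finger_force: 91.6
```

```bash
python3 - <<'E'
from h import *
s=robot.sense();print(s['tool_pos'].round(4),s['orientation'].round(3),s['gripper_width'],s['finger_force'],s['force'].round(1),s['ft_torque'].round(2))
E
```

```text
[ 0.5352 -0.0953  0.1063] [ 3.14  -0.004  1.254] 0.0437438712269921 91.60584904253483 [-4.7  2.5 17.8] [0.29 0.6  0.01]
```

Call:
{"fn": "drive_tool", "kwargs": {"steps": [[-1,0,0,0,0,0,-6],[-1,0,0,0,0,0,-12],[-1,0,0,0,0,0,-18],[-1,0,0,0,0,0,-24],[-1,0,0,0,0,0,-30]]}}

```text
t: 27.08
tool_pos: [0.5356, -0.0957, 0.1066]
orientation: [3.137, -0.002, 1.782]
force: [-1.1, 0.9, 16.7]
gripper_width: 0.0438
finger_force: 91.5
```

Call:
{"fn": "drive_tool", "kwargs": {"steps": [[-1,0,0,0,0,0,-6],[-1,0,0,0,0,0,-12],[-1,0,0,0,0,0,-18],[-1,0,0,0,0,0,-24],[-1,0,0,0,0,0,-30]]}}

```text
t: 27.5
tool_pos: [0.5342, -0.0952, 0.106]
orientation: [3.139, -0.003, 2.306]
force: [-10.2, 2.4, 18.2]
gripper_width: 0.0437
finger_force: 91.5
```

```bash
python3 - <<'E'
from h import *
s=robot.sense();print(s['tool_pos'].round(4),s['orientation'].round(3),s['gripper_width'],s['finger_force'],s['force'].round(1),s['ft_torque'].round(2),s['joints'].round(2))
for n in('side','wrist'):
    f=grab(n,n+'19');K=cv2.cvtColor(f['frame'],cv2.COLOR_BGR2HSV)
    m=((K[...,1]<70)&(K[...,2]>120)).astype(np.uint8)
    if n=='wrist':
        r=((K[...,0]<6)|(K[...,0]>174))&(K[...,1]>180); print('cap red bbox',cv2.boundingRect(max(cv2.findContours(r.astype(np.uint8),0,2)[0],key=cv2.contourArea)))
        for c in cv2.findContours(m,0,2)[0]:
            x,y,ww,hh=cv2.boundingRect(c)
            if 270<x<380 and 150<y<270 and cv2.contourArea(c)>20: print('bar',cv2.minAreaRect(c))
E
```

```text
[ 0.5342 -0.0952  0.106 ] [ 3.139e+00 -3.000e-03  2.306e+00] 0.043715906408612545 91.47888525389135 [-10.2   2.4  18.2] [ 0.35  1.55 -0.23] [-0.39  0.45  1.58  0.    1.11 -1.13]
cap red bbox (270, 216, 109, 123)
bar ((390.0, 259.5000305175781), (45.2205696105957, 13.597792625427246), 71.56504821777344)
```

Call:
{"fn": "drive_tool", "kwargs": {"steps": [[-1,0,0,0,0,0,-6],[-1,0,0,0,0,0,-12],[-1,0,0,0,0,0,-18],[-1,0,0,0,0,0,-24],[-1,0,0,0,0,0,-30]]}}

```text
t: 28.02
tool_pos: [0.5329, -0.0956, 0.1056]
orientation: [3.139, -0.005, 2.83]
force: [-15.0, -2.4, 17.7]
gripper_width: 0.0436
finger_force: 91.5
```

Call:
{"fn": "drive_tool", "kwargs": {"steps": [[-1,0,0,-2,0,0,0],[-1,0,0,-4,0,0,0],[-1,0,0,-7,0,0,0],[-1,0,0,-7,0,0,0]]}}

```text
t: 28.35
tool_pos: [0.5331, -0.0958, 0.1121]
orientation: [3.139, -0.004, 2.825]
force: [-12.0, -2.4, 11.8]
gripper_width: 0.0432
finger_force: 91.6
```

```bash
python3 - <<'E'
from h import *
s=robot.sense();print(s['tool_pos'].round(4),s['orientation'].round(3),s['gripper_width'],s['finger_force'],s['force'].round(1),s['ft_torque'].round(2),s['joints'].round(2))
E
```

```text
[ 0.5331 -0.0958  0.1121] [ 3.139 -0.004  2.825] 0.04324142859173585 91.62547887302935 [-12.   -2.4  11.8] [-0.45  1.92 -0.  ] [-0.4   0.44  1.57  0.    1.13 -1.65]
```

Call:
{"fn": "drive_tool", "kwargs": {"steps": [[-1,1,0,-2,0,0,0],[-1,2,0,-4,0,0,0],[-1,2,0,-7,0,0,0],[-1,2,0,-10,0,0,0],[-1,2,0,-10,0,0,0]]}}

```text
t: 28.77
tool_pos: [0.5324, -0.0954, 0.1213]
orientation: [3.139, -0.002, 2.824]
force: [-2.1, -5.3, 1.9]
gripper_width: 0.0438
finger_force: 92.3
```

Call:
{"fn": "drive_tool", "kwargs": {"steps": [[-1,0,0,-10,0,0,0],[-1,0,0,-20,0,0,0],[-1,0,0,-35,0,0,0],[-1,0,0,-55,0,0,0],[-1,0,0,-80,0,0,0]]}}

```text
t: 29.18
tool_pos: [0.5317, -0.0943, 0.2006]
orientation: [3.136, -0.005, 2.825]
force: [0.4, -0.1, -0.4]
gripper_width: 0.0432
finger_force: 111.0
```

```bash
python3 - <<'E'
from h import *
s=robot.sense();print(s['tool_pos'].round(4),s['orientation'].round(3),s['gripper_width'],s['finger_force'],s['force'].round(1),s['joints'].round(2))
w=grab('wrist','w20');b=grab('side','side20');a=grab('scene','scene20')
for f,r in((b,(355,150,400,225)),(a,(270,170,330,245))):
    h=cv2.cvtColor(f['frame'],cv2.COLOR_BGR2HSV);m=((h[...,0]<6)|(h[...,0]>174))&(h[...,1]>180);k=np.zeros(m.shape,np.uint8);k[r[1]:r[3],r[0]:r[2]]=m[r[1]:r[3],r[0]:r[2]]
    print(f['name'],[(cv2.contourArea(c),cv2.boundingRect(c)) for c in cv2.findContours(k,0,2)[0] if cv2.contourArea(c)>15])
# tray corners refine from wrist w5 (rim) 
W=load('w5');q=onz(W,[(130,46),(221,141),(143,223),(52,141)],.014)[:,:2];print('tray',q.round(4).tolist(),q.mean(0))
go([*q.mean(0),.20])
E
```

```text
[ 0.5317 -0.0943  0.2006] [ 3.136 -0.005  2.825] 0.04315569270258433 110.9570013731718 [ 0.4 -0.1 -0.4] [-0.4   0.35  1.46  0.    1.34 -1.65]
side [(33.5, (385, 208, 8, 17)), (25.0, (381, 201, 7, 7)), (106.5, (367, 169, 9, 22))]
scene [(46.0, (292, 200, 17, 6)), (33.0, (291, 192, 16, 6))]
tray [[0.5632, 0.3842], [0.5454, 0.268], [0.4223, 0.2842], [0.4368, 0.4029]] [0.49193569 0.33484979]
shift [173.  395.5   4. ] rot [0. 0. 0.] rows 10.4
```

```bash
python3 - <<'E'
from h import *
A,B=load('scene0'),load('side0')
print('glue',onz(A,[(475,236)],0).round(3),onz(B,[(320,129)],0).round(3), tri([(A,(490,193)),(B,(320,88))]).round(3))
E
```

```text
glue [[0.667 0.399 0.   ]] [[0.647 0.393 0.   ]] [0.651 0.4   0.166]
```

Call:
{"fn": "drive_tool", "kwargs": {"steps": [[-1,16,38,-5,0,0,0],[-1,32,76,-5,0,0,0],[-1,48,114,-5,0,0,0],[-1,64,152,-5,0,0,0],[-1,80,190,-5,0,0,0]]}}

```text
t: 29.75
tool_pos: [0.5145, 0.1126, 0.2057]
orientation: [3.137, -0.005, 2.824]
force: [1.3, 0.6, -0.5]
gripper_width: 0.043
finger_force: 110.9
```

Call:
{"fn": "drive_tool", "kwargs": {"steps": [[-1,16,38,0,0,0,0],[-1,32,76,0,0,0,0],[-1,48,114,0,0,0,0],[-1,64,152,0,0,0,0],[-1,80,190,0,0,0,0]]}}

```text
t: 30.17
tool_pos: [0.4976, 0.3182, 0.2067]
orientation: [3.138, -0.005, 2.825]
force: [1.1, -0.3, -0.3]
gripper_width: 0.0431
finger_force: 110.9
```

```bash
python3 - <<'E'
from h import *
s=robot.sense();print(s['tool_pos'].round(4),s['orientation'].round(3),s['gripper_width'],s['finger_force'],s['joints'].round(2))
go([.492,.333,.1]);go([.492,.333,0])
E
```

```text
[0.4976 0.3182 0.2067] [ 3.138 -0.005  2.825] 0.04309344117921965 110.93885885551572 [ 0.37  0.46  1.29  0.01  1.4  -0.89]
shift [  9.4  12.  106.8] rot [0. 0. 0.] rows 2.6
shift [  9.   11.6 206.8] rot [0. 0. 0.] rows 5.0
```

Glue is 170 mm away, so it's clear. Lowering the cap into the tray.

Call:
{"fn": "drive_tool", "kwargs": {"steps": [[-1,9,12,40,0,0,0],[-1,9,12,80,0,0,0],[-1,9,12,120,0,0,0],[-1,9,12,160,0,0,0],[-1,9,12,190,0,0,0]]}}

```text
t: 30.58
tool_pos: [0.4914, 0.3308, 0.0135]
orientation: [3.14, -0.007, 2.825]
force: [0.3, 0.1, -0.5]
gripper_width: 0.0433
finger_force: 110.9
```

Call:
{"fn": "drive_tool", "kwargs": {"steps": [[-1,0,0,8,0,0,0],[-1,0,0,14,0,0,0],[-1,0,0,20,0,0,0],[-1,0,0,20,0,0,0]]}}

```text
t: 30.92
tool_pos: [0.494, 0.3315, -0.0019]
orientation: [3.136, -0.003, 2.824]
force: [0.0, -0.3, -0.7]
gripper_width: 0.0432
finger_force: 110.9
```

```bash
python3 - <<'E'
from h import *
s=robot.sense();print(s['tool_pos'].round(4),s['orientation'].round(3),s['gripper_width'],s['finger_force'],s['force'].round(1))
E
```

```text
[ 0.494   0.3315 -0.0019] [ 3.136e+00 -3.000e-03  2.824e+00] 0.04315488974254534 110.93638585880399 [ 0.  -0.3 -0.7]
```

Call:
{"fn": "drive_tool", "kwargs": {"steps": [[-1,0,0,3,0,0,0],[-1,0,0,6,0,0,0],[-1,0,0,9,0,0,0],[-1,0,0,9,0,0,0]]}}

```text
t: 31.25
tool_pos: [0.4935, 0.3313, -0.0116]
orientation: [3.137, -0.003, 2.824]
force: [-0.1, -0.9, -0.5]
gripper_width: 0.0432
finger_force: 110.9
```

Call:
{"fn": "drive_tool", "kwargs": {"steps": [[-1,0,0,1.5,0,0,0],[-1,0,0,3,0,0,0],[-1,0,0,3,0,0,0]]}}

```text
t: 31.5
tool_pos: [0.4935, 0.3313, -0.0146]
orientation: [3.137, -0.003, 2.824]
force: [-0.1, -0.1, -0.8]
gripper_width: 0.0429
finger_force: 110.9
```

Call:
{"fn": "drive_tool", "kwargs": {"steps": [[-1,0,0,1.5,0,0,0],[-1,0,0,2.5,0,0,0],[-1,0,0,2.5,0,0,0]]}}

```text
t: 31.75
tool_pos: [0.4937, 0.3314, -0.0166]
orientation: [3.137, -0.003, 2.825]
force: [-0.8, -0.8, 3.4]
gripper_width: 0.0431
finger_force: 111.6
```

Call:
{"fn": "drive_tool", "kwargs": {"steps": [[-0.1,0,0,0,0,0,0],[0.5,0,0,0,0,0,0],[0.5,0,0,0,0,0,0],[0.5,0,0,-30,0,0,0],[0.5,0,0,-70,0,0,0]]}}

```text
t: 32.17
tool_pos: [0.4917, 0.3302, 0.0507]
orientation: [-3.141, -0.009, 2.824]
force: [0.9, 1.1, 1.2]
gripper_width: 0.0638
finger_force: 0.0
```

Call:
{"fn": "drive_tool", "kwargs": {"steps": [[0.5,0,0,-40,0,0,0],[0.5,0,0,-80,0,0,0],[0.5,0,0,-120,0,0,0],[0.5,0,0,-120,0,0,0],[0.5,0,0,-120,0,0,0]]}}

```text
t: 32.58
tool_pos: [0.4947, 0.3308, 0.175]
orientation: [3.134, 0.0, 2.825]
force: [0.1, 0.7, -0.9]
gripper_width: 0.0641
finger_force: 0.0
```

```bash
python3 - <<'E'
from h import *
w=grab('wrist','w21');a=grab('scene','scene21');b=grab('side','side21')
red=lambda f:((lambda h:(((h[...,0]<6)|(h[...,0]>174))&(h[...,1]>150)).astype(np.uint8))(cv2.cvtColor(f['frame'],cv2.COLOR_BGR2HSV)))
print('tray px',proj(w,[[.492,.335,.005],[.492,.335,.036]]).round(0).tolist(), 'side pred top',proj(b,[[.4935,.3315,.0365]]).round(1).tolist(),'scene',proj(a,[[.4935,.3315,.0365]]).round(1).tolist())
for f in(w,a,b):
    for c in cv2.findContours(red(f),0,2)[0]:
        if cv2.contourArea(c)>60:
            (x,y),r=cv2.minEnclosingCircle(c); print(f['name'],cv2.contourArea(c),round(x),round(y),round(r,1))
h=cv2.cvtColor(w['frame'],cv2.COLOR_BGR2HSV)
for c in cv2.findContours(red(w),cv2.RETR_CCOMP,2)[0]:
    x,y,ww,hh=cv2.boundingRect(c)
    if 20<max(ww,hh)<120: print('wrist red/hole',(x,y,ww,hh),cv2.minAreaRect(c))
# changes elsewhere vs start
for n,f in(('scene0',a),('side0',b)):
    d=cv2.absdiff(f['frame'],load(n)['frame']).max(2)>45;d=cv2.morphologyEx(d.astype(np.uint8),cv2.MORPH_OPEN,np.ones((3,3)))
    print(n,[cv2.boundingRect(c) for c in cv2.findContours(d,0,2)[0] if cv2.contourArea(c)>12])
E
```

```text
tray px [[326.0, 172.0], [326.0, 178.0]] side pred top [[287.1, 145.5]] scene [[425.4, 194.3]]
wrist 353.5 22 369 20.4
wrist 1513.5 562 257 38.8
wrist 1719.5 323 180 24.7
scene 235.5 312 270 29.1
scene 115.5 520 212 15.0
scene 11608.0 47 276 88.4
scene 96.5 426 198 7.7
scene 74.5 539 176 13.4
side 1477.0 556 398 41.5
side 158.5 288 148 7.9
side 96.5 304 98 10.6
side 84.5 262 82 9.3
wrist red/hole (2, 361, 41, 16) ((22.09406280517578, 368.55938720703125), (39.10496139526367, 14.030025482177734), 5.710592269897461)
wrist red/hole (324, 274, 27, 20) ((337.72003173828125, 282.96002197265625), (31.622772216796875, 2.5298216342926025), 34.69515609741211)
wrist red/hole (530, 227, 64, 65) ((560.3810424804688, 258.84808349609375), (76.8447036743164, 24.288372039794922), 48.12213134765625)
wrist red/hole (300, 155, 47, 50) ((322.8000183105469, 179.90000915527344), (48.38284683227539, 46.48548126220703), 71.56504821777344)
wrist red/hole (305, 178, 38, 11) ((323.4426574707031, 182.8688507080078), (7.9671454429626465, 37.30072784423828), 84.80557250976562)
scene0 [(172, 289, 8, 8), (202, 262, 1
[... 683 characters left out ...]
 (345, 261, 16, 14), (145, 258, 14, 20), (332, 255, 12, 12), (0, 243, 8, 41), (403, 232, 65, 68), (160, 222, 28, 37), (75, 219, 6, 5), (360, 210, 5, 6), (386, 209, 4, 7), (343, 205, 13, 11), (3, 200, 18, 36), (213, 199, 116, 159), (365, 195, 18, 23), (6, 189, 6, 9), (38, 184, 75, 104), (0, 179, 5, 10), (0, 169, 31, 41), (326, 154, 24, 49), (0, 142, 5, 11), (281, 141, 21, 20), (132, 92, 9, 13), (55, 86, 74, 124), (277, 85, 12, 26), (86, 78, 22, 25), (95, 68, 13, 8), (266, 60, 7, 10), (274, 54, 19, 28), (93, 43, 12, 6), (178, 39, 6, 11), (47, 39, 35, 47), (236, 33, 13, 6), (67, 29, 8, 6), (255, 18, 14, 14), (84, 5, 21, 24), (233, 0, 60, 16), (110, 0, 122, 73), (107, 0, 21, 27), (0, 0, 47, 45)]
```

The cap sits in the tray with its white bar up. One last check of the wedge, then I'll hand in.

```bash
python3 - <<'E'
from h import *
for n in('scene17','scene21'):
    h=cv2.cvtColor(load(n)['frame'],cv2.COLOR_BGR2HSV)
    print(n,[''.join('R' if (x[0]<7 or x[0]>173) and x[1]>150 else 'Y' if 18<=x[0]<36 and x[1]>150 else '.' for x in h[v,326:350]) for v in(260,262,264,270,272)])
s=robot.sense();print(s['t'],s['joint_vel'].round(2))
print(robot.close_job())
E
```

```text
scene17 ['YYYYYYYYYYYYYY..........', 'YYYYYYYYYYYYYYY.........', 'YYYYYYYYYYYYYYY.........', 'RRR....RRRRRRRRR........', 'RRRRRRRRRRRRRRRR........']
scene21 ['YYYYYYYYYYYYYYY.........', 'YYYYYYYYYYYYYYY.........', 'YYYYYYYYYYYYYYY.........', 'RR.....RRRRRRRRR........', 'RRRRRRRRRRRRRRRR........']
32.7333 [ 0.    0.01 -0.    0.    0.   -0.  ]
the job is handed in; nothing more can be done
None
```

The job is handed in at 32.7 s: the wedge is driven home flush with the cheek (within about 0.3 mm, stopped hard at 35 N), then the cap was pressed, turned 90°, lifted off and set right way up in the tray; I did not measure the tin's fit against the fence or the other items' positions at the end.

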